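# Close down the telephone desk

## Task

The calls are over, so close down the telephone desk. Hang the black headset that stands on the desk over the empty arm of the two-arm headset stand: its padded headband lies across the bar about midway along that arm, with one ear cup hanging freely on each side. Lay the cordless handset back in the telephone's cradle, earpiece in the recess at the display end, fully down so that the hook switch is pressed. Set both down gently, and leave the white headset, the bottles, the mug and the stapler where they are.

Things in the scene. Friction and masses are not known exactly. Their poses are not given: they have to be found in the camera images.
- headset_band (a point): Black headset, 0.22 kg, a rigid arch 164 wide, 178 high, standing on its ear cups. Point: centre of the padded crown of its headband, 168.5 mm over the cups' lower edge; there the band is 30 mm wide (y) and 19 thick (9.5 above and below the point), an arc of 77.5 mm outer radius. x: from cup to cup; y: across the band; z up. Gripped at the crown by the fingertips it hangs upright.
- headset_cup (a point): Centre of one ear cup of the black headset (the -x one, with the thin microphone boom parked up beside the band), 126.5 mm below the crown point. Cups are 72 mm (y) by 84 mm (z) with a flat lower edge and lie 46 to 83 mm from the middle on either side, 92 mm clear between them.
- free_arm (a point): Point on top of the bar of the fixed headset stand, at the middle of the empty arm, 215 mm above the desk. The bar is level, round, 16 mm thick, 230 long. y: along the bar towards the post (62 mm away) and the other arm; x: across it; z up. From 53 mm out in -y a rubber end stop, 8 mm thick, rises 6 mm above the bar.
- stand_top (a point): Top of the bar at the middle of the stand, same axes; the 16 mm post below it does not rise above the bar; base plate 150 x 120 mm. The headset's cups must straddle the bar: bring it in along the bar over the end stop, or lower it from well above. Hung up, its cups end 56 mm above the desk.
- spare_headset_band (a point): White headset of the same shape and size, hanging loose over the other arm of the stand, about 125 mm from the middle of the empty arm; same point and axes as for the black one. Leave it alone.
- handset_mid (a point): White cordless handset, 192 mm long, 44 high, 0.20 kg, lying face down on its two round caps like a low bridge. Point: middle of the straight grip, 34 mm above the desk; the grip is 32 mm wide (y), 20 high (10 above and below the point), 24 mm free beneath. x: along it towards the ear end, marked by a blue round button on its back; z up.
- handset_ear (a point): Centre of the flat face (underside) of the handset's ear cap, 72 mm from the handset's middle in +x and 34 mm below it. The cap is round, 48 mm in diameter, tapering to 39 mm at its face over the last 10 mm.
- handset_mouth (a point): Centre of the face of the mouth cap, alike, 72 mm from the handset's middle in -x.
- cradle_ear (a point): Floor centre of the ear recess of the fixed white telephone (200 x 200 mm, top sloping up 8 degrees to the display end; the cradle is its left strip, the ear recess at the display end). z is up (not tilted). Recess: round, 53 mm across, 11 deep, square to the slope, chamfer 2. A black hook switch, 12 mm wide, stands 6 mm up in its middle.
- cradle_mouth (a point): Floor centre of the mouth recess, alike but with no switch, at the user's end, 144 mm from the ear recess. The line cradle_mouth to cradle_ear gives the heading and the 8 degree slope of the seated handset; seated, the cap faces lie on the recess floors and the grip clears the sloping top by 13 mm.
- hook_switch (a joint): Hook switch of the telephone, 0 up to 0.005 m fully down; a light spring (about 0.35 N) that the resting handset's own weight presses fully down.
- gel_bottle: Clear gel bottle with a red pump, 72 mm diameter, 186 mm high; origin under its centre. Leave it alone.
- water_bottle: Water bottle with a blue cap, 64 mm diameter, 210 mm high; origin under its centre. Leave it alone.
- mug: Blue mug, 82 mm diameter, 95 mm high; origin under its centre. Leave it alone.
- stapler: Red stapler, 160 mm long, 52 mm high; origin under its centre. Leave it alone.
Things that resemble listed ones, but are neither listed nor needed, are in the scene too. What is shaped like the part that bears headset_band but red is not meant.

How it is judged:
By the outcome, as a careful person would: the job done as asked, in the order asked, and still so for the second after the job is handed in, with the robot touching nothing.
It also fails if it takes over 70 s, if anything falls off the work surface, if the arm or the gripper's body presses on something with over 40 N, if the wrist force passes 120 N, or if a joint passes its speed limit or range.

## Robot

A 6-joint arm with a two-finger parallel gripper is mounted at the origin on the work surface. World frame = base frame: x ahead of the robot, y to its left, z up, the work surface at z = 0. Lengths are in mm, angles in degrees, forces in N, time in s.
With the tool pointing down it reaches from about 350 to 850 mm from the base axis. Payload 8.1 kg.
Tool frame: the origin (TCP) lies midway between the tips of the shut fingers; the grasp point (between the pads) lies 19 mm behind it; x points along the fingers, y is the direction in which the jaws open and shut, and the axes are right-handed (so a half turn about x gives the same grasp; the last joint's range is limited). The gripper opens to 85 mm and grips with 20 to 120 N. Pads are 22 mm wide; open, the fingers measure 114 mm over their backs; the gripper's body (76 mm by 85 mm) begins 54 mm behind the grasp point. The pads swing forward as they close: fully open they stand 13 mm farther back than shut.
Start: joints at [71.883, 7.471, 85.268, -0, 87.261, -4.893], TCP at [137.231, 584.1, 231.292] pointing down, gripper open.
Joint ranges: [-169.43, 169.43], [-51.17, 129.36], [1.28, 143.12], [-76.62, 256.62], [0, 156.53], [-152.29, 152.29]. Speed limits (degrees/s): [136.94, 136.94, 159.86, 180, 180, 180].

## Interface

Orientations are given as [roll, pitch, yaw] about the fixed x, y, z axes, in that order (R = Rz(yaw) Ry(pitch) Rx(roll)).
In Python, from bench import sense, snapshot, hand_in gives the robot as it stands.
- The arm moves only by the tool drive_tool, never from a script. Its argument "deltas" is a list of rows, each a list of 7 numbers: the closure in counts, from 0 (fully open) to 255 (shut), then the shift along the tool's x, y, z in m, then the turn, a rotation vector about the tool's x, y, z in rad. A call has exactly 10 rows; each row is the pose to reach, as a shift and turn from the pose commanded when the call began, along the tool's axes at that moment; what a row does not reach only later rows make up. A row lasts 1/12 s, in which the tool goes at most 41.7 mm and 7.16 degrees, less where a joint would pass 70% of its speed; a pose out of reach is approached as far as the arm can. A call with a gripper value outside its range is refused whole. The fingers move at their own pace and stop on an object; "squeeze" is the grip in N (left out, the last holds). Time passes only in rows, so rows that repeat a pose let the fingers close, or fill a call up. It gives the time, the measured TCP pose, the force and the opening at its end, in the units of the state.
- sense(): the state, without advancing time (a new reading comes with each control period).
- snapshot(name): name is "scene" or "top"; returns a dict with "frame" (420x560x3 uint8, blue, green, red), "fx", "fy", "cx", "cy" (pixels), "k1" (the pictures are not rectified: a ray, as slopes to the right and down, at radius r is drawn at 1 + k1 r^2 times it, then the intrinsics apply), "rvec" (rotation vector, rad) and "tvec" (3), from world to camera coordinates, as OpenCV has them. Camera axes: x right, y down, z forward; pixel columns grow to the right and rows downward; lengths in mm; the calibration is good to about 2 mm. A picture is of the moment at which its call begins. There is no depth.
- hand_in(): hands the job in, once; it reports no verdict.
The state is a dict: "time": time; "joint_pos": joint angles; "qd": joint speeds; "joint_efforts": joint torques, N m; "tool_pos": TCP position; "tcp_rot": TCP orientation; "ft_force": force on the tool from outside, world axes, zero at the start; "wrist_torque": the same for the moment, N m; "finger_gap": finger opening in mm.
Only numpy, scipy, OpenCV 4.12 (cv2) and the standard library are available. Lean on these libraries where they do the work, as an engineer would, in place of code of your own. Each camera call takes 0.05 s, during which the arm holds its last target.

## Working session

There is one attempt and no reset: what is moved stays moved. The work goes in short steps, Python scripts to look and compute and a tool call to move; the robot and the scene stay as the last step left them, time stands still between calls to the robot, and variables do not carry over. Pictures are saved under pics/ and viewed, and the job is handed in when it is done.

Besides the shell and the picture viewer there is one more tool, called after ">>>" as name(argument=value, ...) on one line, values as JSON. drive_tool: Moves the arm, as the interface text tells. Its arguments: {"type":"object","properties":{"deltas":{"type":"array","items":{"type":"array","items":{"type":"number"}}},"squeeze":{"type":"number"}},"required":["deltas"]}

```bash
mkdir -p pics; ls
cat > h.py <<'E'
import numpy as np, cv2
from bench import sense, snapshot, hand_in
def cam(s):
    R,_=cv2.Rodrigues(np.array(s['rvec'],float)); t=np.array(s['tvec'],float).reshape(3); return R,t
def ray(s,u,v):
    R,t=cam(s); K=np.array([[s['fx'],0,s['cx']],[0,s['fy'],s['cy']],[0,0,1.]])
    p=cv2.undistortPoints(np.array([[[u,v]]],float),K,np.array([s['k1'],0,0,0,0.]))[0,0]
    return -R.T@t, R.T@np.array([p[0],p[1],1.])
def onz(s,u,v,z):
    c,d=ray(s,u,v); return c+d*(z-c[2])/d[2]
def tri(s1,p1,s2,p2):
    c1,d1=ray(s1,*p1); c2,d2=ray(s2,*p2)
    A=np.stack([d1,-d2],1); k=np.linalg.lstsq(A,c2-c1,rcond=None)[0]
    a=c1+k[0]*d1;b=c2+k[1]*d2
    return (a+b)/2, np.linalg.norm(a-b)
def proj(s,P):
    K=np.array([[s['fx'],0,s['cx']],[0,s['fy'],s['cy']],[0,0,1.]])
    return cv2.projectPoints(np.array(P,float).reshape(-1,1,3),np.array(s['rvec'],float),np.array(s['tvec'],float),K,np.array([s['k1'],0,0,0,0.]))[0].reshape(-1,2)
def save(s,n,box=None,k=1):
    f=s['frame']
    if box: x0,y0,x1,y1=box; f=f[y0:y1,x0:x1]
    if k!=1: f=cv2.resize(f,None,fx=k,fy=k,interpolation=cv2.INTER_CUBIC)
    cv2.imwrite('pics/'+n,f)
E
python3 - <<'E'
from h import *
import pickle
for n in('scene','top'):
    s=snapshot(n); save(s,n+'0.png',k=1.4); pickle.dump(s,open(n+'0.pkl','wb'))
    R,t=cam(s); print(n,-R.T@t,R[2],s['fx'],s['k1'])
print(sense())
E
```

```text
pics
scene [1325.05406816   36.70912076 1014.73906932] [-0.67522464 -0.01794557 -0.73739381] 412.7665960728743 -0.10330329200223341
top [ 380.96068318    6.43164378 1929.05178726] [ 0.0628558  -0.01382106 -0.99792691] 526.7347713231104 -0.09602995562333318
{'time': 0.1, 'joint_pos': array([ 7.18837556e+01,  7.51029422e+00,  8.53254832e+01,  2.39487220e-04,
        8.72616625e+01, -4.89259722e+00]), 'qd': array([ 0.02925446, -0.00677845, -0.20532355, -0.06753853, -0.03010349,
       -0.01982215]), 'joint_efforts': array([ 1.11216690e-03, -5.70947242e+01, -5.01944375e+01, -1.69861464e-04,
        7.95922737e-03, -3.16237958e-05]), 'tool_pos': array([137.06381846, 583.60878113, 230.33099103]), 'tcp_rot': array([ -95.03324579,   89.90255981, -108.25690458]), 'ft_force': array([ 0.08882247, -0.46791135, -0.24743711]), 'wrist_torque': array([ 0.01543262,  0.02697611, -0.00902326]), 'finger_gap': 85.47234479565059}
```

View pics/scene0.png

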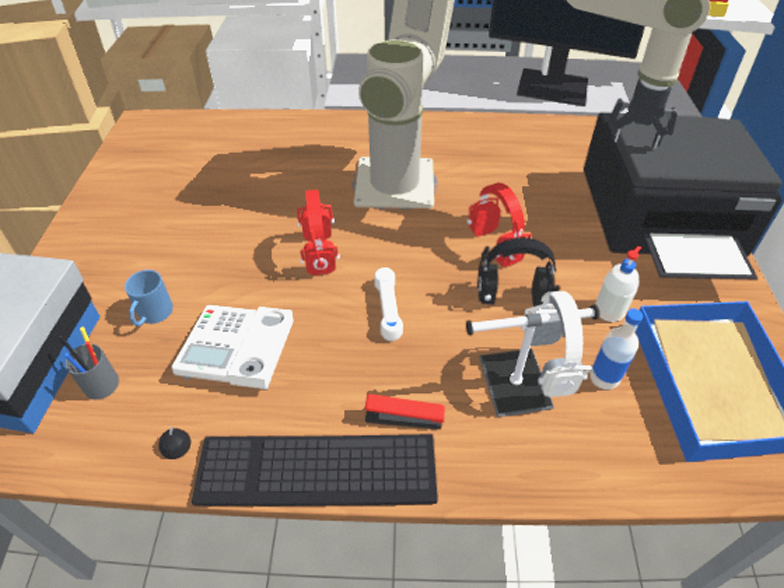

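View pics/top0.png

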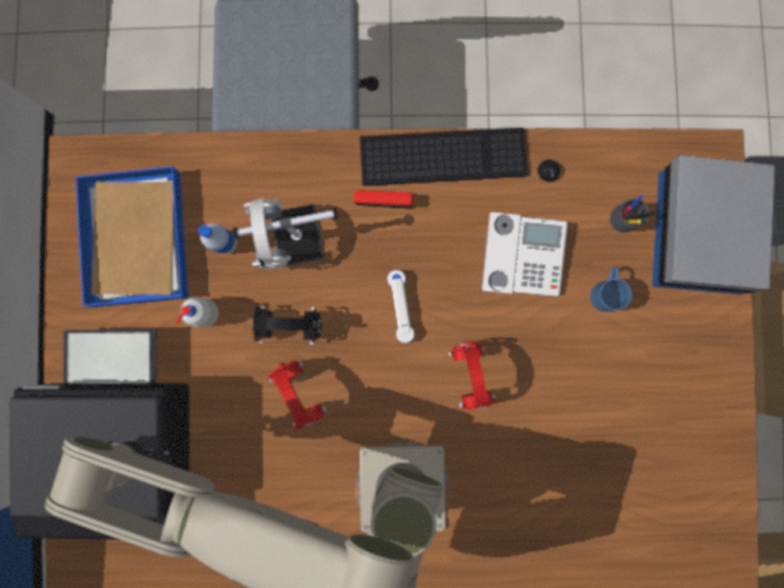

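The scene shows these candidates, in the 1.4x pictures:
- **Headsets:** black at scene (517,270) / top (287,324). Red ones at scene (318,235) and (500,215), which are not meant. White at scene (565,345), already hanging.
- **Handset:** scene (388,305) / top (401,306).
- **Cradle:** ear recess at the display end, top (504,224).

The black headset is the one to take. Next come close crops.

Run:
```python
from h import *
import pickle
t=pickle.load(open('top0.pkl','rb')); s=pickle.load(open('scene0.pkl','rb'))
save(t,'t_a.png',(120,130,320,270),4)
save(s,'s_a.png',(320,160,460,300),4.2)
a=t['frame'][135:225,330:420]; b=s['frame'][205:285,115:220]; 
cv2.imwrite('pics/ph.png',np.hstack([cv2.resize(a,(396,396),interpolation=2),cv2.resize(b,(400,396),interpolation=2)]))
save(s,'s_b.png',(255,180,305,250),8)
```

```text
(no output)
```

View pics/t_a.png

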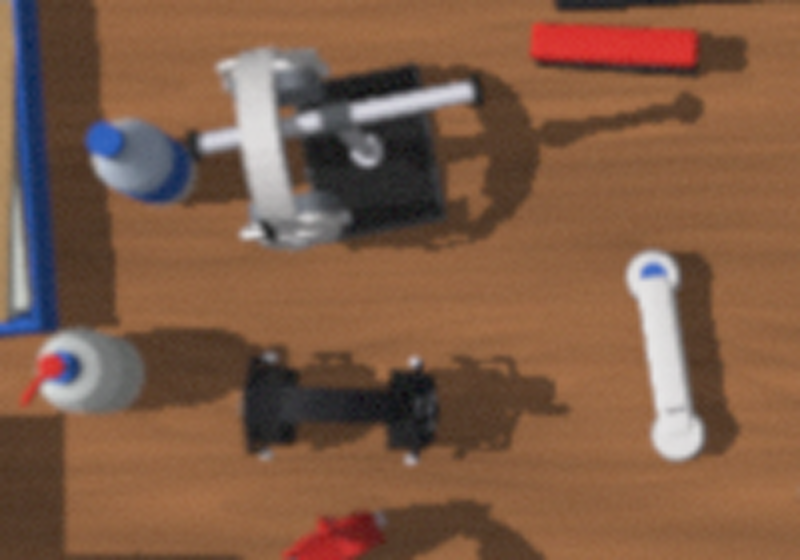

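View pics/s_a.png

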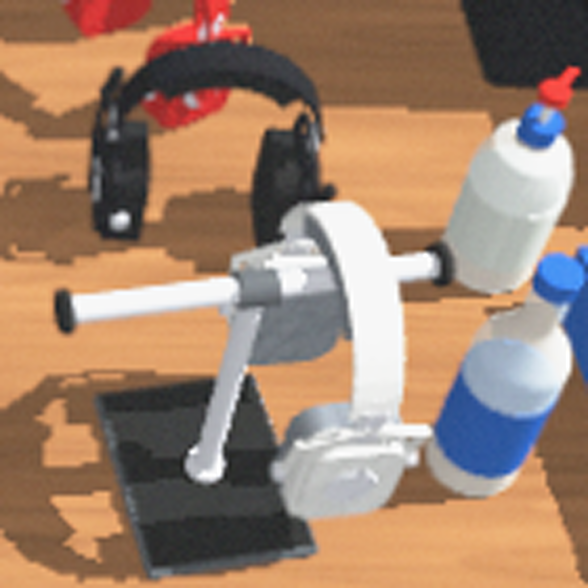

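View pics/ph.png

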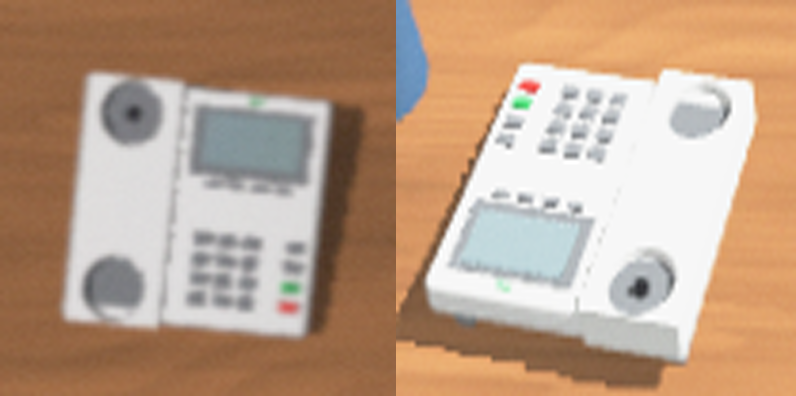

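View pics/s_b.png

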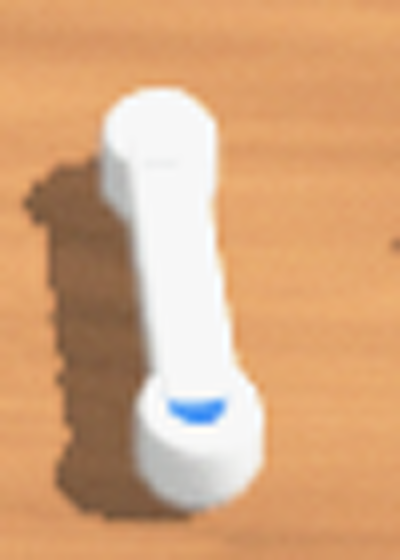

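Crops show the black headset standing with its x axis nearly along image columns (top crop crown at ~(342,404)). The empty arm ends at top crop (478,88) and the white headset is on the other arm. The blue button at the upper end of the handset in the top view marks its ear. Now measuring.

```bash
cat > m.py <<'E'
from h import *
import pickle
t=pickle.load(open('top0.pkl','rb')); s=pickle.load(open('scene0.pkl','rb'))
def comp(mask,near):
    n,l,st,c=cv2.connectedComponentsWithStats(mask.astype(np.uint8),connectivity=8)
    ok=[i for i in range(1,n) if st[i,4]>3]
    i=min(ok,key=lambda i:np.hypot(*(c[i]-near))); return l==i,st[i],c[i]
E
python3 - <<'E'
from m import *
np.set_printoptions(precision=1,suppress=True)
# stand: bar ends
print('bar end -y',tri(t,(239.5,152),s,(335.5,233.8)),'end +y',tri(t,(168.75,165.75),s,(424.8,222.4)))
for nm,im,c in(('t',t,None),('s',s,None)):
    f=im['frame']; hsv=cv2.cvtColor(f,cv2.COLOR_BGR2HSV)
    dark=(f.max(2)<60)
    near=(205,231) if nm=='t' else (370,195)
    m,st,cc=comp(dark,near); print(nm,'dark',st,cc)
    cv2.imwrite('pics/d_%s.png'%nm,cv2.resize((m*255).astype(np.uint8)[st[1]-5:st[1]+st[3]+5,st[0]-5:st[0]+st[2]+5],None,fx=5,fy=5,interpolation=0))
    blue=(hsv[...,0]>100)&(hsv[...,0]<125)&(hsv[...,1]>100)
    near=(283,198) if nm=='t' else (280,231)
    m,st,cc=comp(blue,near); print(nm,'blue btn',st,cc)
    wh=(f.min(2)>150)&(hsv[...,1]<60)
    near=(287,219) if nm=='t' else (278,217)
    m,st,cc=comp(wh,near); print(nm,'white handset',st,cc)
    ys,xs=np.nonzero(m); r=cv2.minAreaRect(np.stack([xs,ys],1).astype(np.float32)); print(r)
    if nm=='t':
        pts=cv2.boxPoints(r); 
        for p in pts: print(p,onz(t,*p,40))
        print('centre',onz(t,*r[0],38))
# crown top view on plane
print('crown',onz(t,205.5,231,178))
# recess
for n,p in(('ear',(330+132/4.4,135+112/4.4)),('mouth',(330+115/4.4,135+288/4.4))):
    print(n,onz(t,*p,40),onz(t,*p,60))
k=105/400;kk=80/396
print('sc ear',tri(t,(330+132/4.4,135+112/4.4),s,(115+(640-396)*k,205+288*kk)))
E
```

```text
bar end -y (array([684.9, 152. , 206.2]), np.float64(6.447648461842965)) end +y (array([642.4, 385.9, 207.1]), np.float64(5.806712800759477))
t dark [181 219  49  24 659] [204.  231.1]
t blue btn [281 196   5   3  12] [282.8 197.1]
t white handset [277 193  19  52 461] [285.7 219.4]
((285.57928466796875, 218.48707580566406), (51.783451080322266, 12.00476360321045), 80.7538833618164)
[275.5 193.9] [560.1  33.7  40. ]
[287.3 192. ] [566.6  -9.1  40. ]
[295.7 243.1] [382.4 -36.7  40. ]
[283.8 245. ] [376.1   5.8  40. ]
centre [471.1  -1.6  38. ]
s dark [344 171  51  20 290] [365.3 178.8]
s blue btn [276 230   7   3  18] [279.1 230.8]
s white handset [268 191  20  52 623] [277.2 216.7]
((277.4385070800781, 216.5076904296875), (51.970550537109375, 15.628376007080078), 82.87498474121094)
crown [425.8 265.7 178. ]
ear [ 678.8 -274.2   40. ] [ 675.6 -271.2   60. ]
mouth [ 533.2 -257.    40. ] [ 531.6 -254.2   60. ]
sc ear (array([ 677.4, -271.3,   45.5]), np.float64(4.186549957107162))
```

Run:
```python
import cv2,numpy as np
a=cv2.imread('pics/d_t.png');b=cv2.imread('pics/d_s.png')
h=max(a.shape[0],b.shape[0])
f=lambda x:cv2.copyMakeBorder(x,0,h-x.shape[0],0,10,0,value=(90,90,90))
o=np.hstack([f(a),f(b)]);print(o.shape);cv2.imwrite('pics/d.png',o[:600,:800])
```

```text
(170, 620, 3)
```

View pics/d.png

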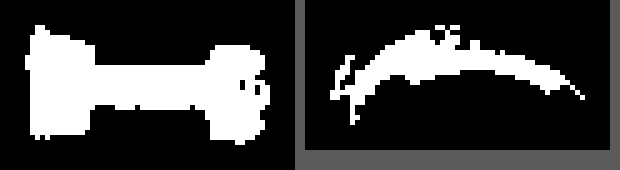

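Run:
```python
from m import *
np.set_printoptions(precision=1,suppress=True)
# pixel-centre corrected helper: crop coords -> full
def c(x,y,k,x0,y0): return ((x+.5)/k-.5+x0,(y+.5)/k-.5+y0)
T=lambda x,y:c(x,y,4,120,130); S=lambda x,y:c(x,y,4.2,320,160)
for n,a,b,z in(('end-',T(478,88),S(65,310),207),('end+',T(195,143),S(440,262),207),):
    print(n,onz(t,*a,z),onz(s,*b,z),tri(t,a,s,b))
# base plate of robot corners etc: handset blue button z~44
print('btn',onz(t,282.8,197.1,44),onz(s,279.1,230.8,44))
for z in (0,):
    print('handset caps', )
# handset caps top circles by white mask edge: top view ends
f=t['frame']; hsv=cv2.cvtColor(f,cv2.COLOR_BGR2HSV)
# keyboard/stand base plate corners
for a,b in((T(442,215),S(152,575)),(T(415,66),S(312,548)),):
    print(onz(t,*a,5),onz(s,*b,5))
# headset: crown triangulate, dark mask top-view band centre line + scene
m,st,cc=comp(f.max(2)<60,(205,231))
for x in range(193,214,3):
    r=np.nonzero(m[:,x])[0]; print(x,r.min(),r.max(),end='; ')
print()
for xx in(194,203.5,212): print(onz(t,xx,231,176))
# cup mask extents
ys,xs=np.nonzero(m)
for lo,hi in((181,190),(218,230)):
    k=(xs>=lo)&(xs<=hi); print(lo,hi,xs[k].mean(),ys[k].mean(),ys[k].min(),ys[k].max())
g=cv2.resize(s['frame'][160:240,335:405],None,fx=8,fy=8,interpolation=2); cv2.imwrite('pics/s_c.png',np.clip(g.astype(float)*2,0,255).astype(np.uint8)[:600])
g=cv2.resize(t['frame'][210:250,170:240],None,fx=11,fy=11,interpolation=2); cv2.imwrite('pics/t_c.png',np.clip(g.astype(float)*2,0,255).astype(np.uint8))
```

```text
end- [685.8 149.9 207. ] [684.4 154.2 207. ] (array([685.7, 151.9, 208.6]), np.float64(4.129910656836911))
end+ [643.  384.3 207. ] [641.  388.2 207. ] (array([643. , 385.4, 209.4]), np.float64(3.2952103117500195))
btn [547.8   7.5  44. ] [549.8  10.   44. ]
handset caps
[604.1 200.4   5. ] [745.4 228.5   5. ]
[742.8 224.9   5. ] [723.  338.2   5. ]
193 223 239; 196 227 234; 199 227 235; 202 227 235; 205 227 235; 208 227 235; 211 227 235; 
[426.3 304.4 176. ]
[425.9 272.7 176. ]
[425.6 244.3 176. ]
181 190 185.82010582010582 230.3015873015873 219 241
218 230 222.82323232323233 232.22727272727272 223 242
```

View pics/s_c.png

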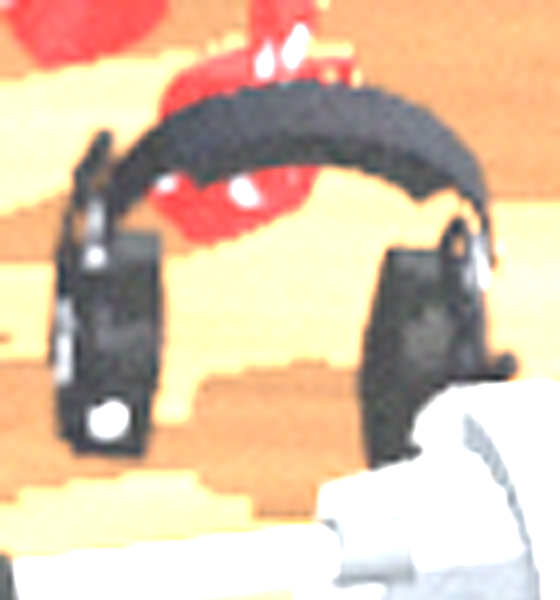

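View pics/t_c.png

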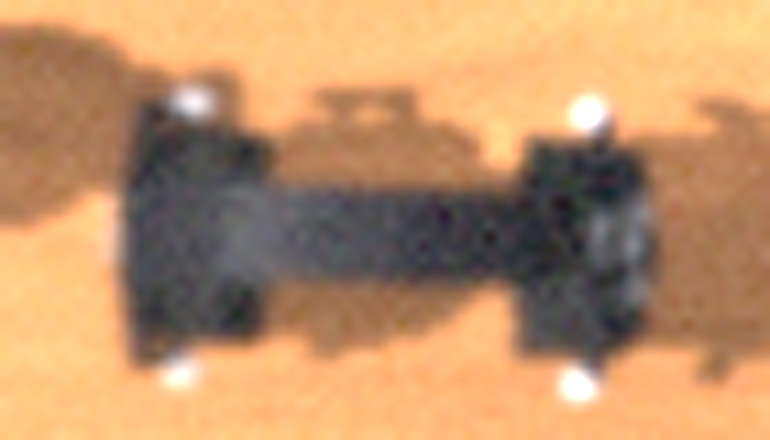

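Run:
```python
from m import *
np.set_printoptions(precision=1,suppress=True)
C=lambda x,y:((x+.5)/11-.5+170,(y+.5)/11-.5+210)
P=[onz(t,*C(*p),42) for p in((192,100),(178,374),(588,112),(578,385))]
for p in P: print(p)
print('mid',np.mean(P,0), 'sep', np.linalg.norm((P[0]+P[1]-P[2]-P[3])/2),np.linalg.norm(P[0]-P[1]),np.linalg.norm(P[2]-P[3]))
d=(P[0]+P[1]-P[2]-P[3]); print('yaw of line',np.degrees(np.arctan2(d[1],d[0])))
# top-of-band (z=178) centre from band rows 227..235 at middle
for x in(200,205,210): print(onz(t,x,231,177))
# scene: band crown top edge approx (300,82)/8 , lower-front edge (300,165)
Sx=lambda x,y:((x+.5)/8-.5+335,(y+.5)/8-.5+160)
# visible in scene: front top edge / back top edge of band at crown
print('sc back edge z178',onz(s,*Sx(300,84),178),'front lower edge z159', onz(s,*Sx(300,163),159))
# crown in scene: band outer left/right extents (105,200),(487,200)-> mid
print(onz(s,*Sx(290,123),172))
```

```text
[474.4 352.4  42. ]
[385.1 357.1  42. ]
[469.  222.8  42. ]
[380.2 226.5  42. ]
mid [427.2 289.7  42. ] sep 130.1485310903975 89.39004221776861 88.89453426031723
yaw of line 87.74397079510655
[426.  284.2 177. ]
[425.8 267.5 177. ]
[425.7 250.9 177. ]
sc back edge z178 [417.7 283.7 178. ] front lower edge z159 [440.4 284.  159. ]
[432.6 279.1 172. ]
```

```bash
cat > mv.py <<'E'
from h import *
from scipy.spatial.transform import Rotation as Ro
np.set_printoptions(precision=4,suppress=True)
def R_of(o): return Ro.from_euler('xyz',o,degrees=True)
def down(yaw):  # tool x down, tool y at heading yaw
    y=np.array([np.cos(np.radians(yaw)),np.sin(np.radians(yaw)),0]); x=np.array([0,0,-1.]); return Ro.from_matrix(np.stack([x,y,np.cross(x,y)],1))
def heading(R): y=R.as_matrix()[:,1]; return np.degrees(np.arctan2(y[1],y[0]))
def delta(pos,R,p0=None,R0=None):
    st=sense(); p0=st['tool_pos'] if p0 is None else np.array(p0,float); R0=R_of(st['tcp_rot']) if R0 is None else R0
    d=R0.inv().apply(np.array(pos)-p0)/1000; r=(R0.inv()*R).as_rotvec(); return d,r
E
python3 - <<'E'
from mv import *
st=sense(); R=R_of(st['tcp_rot']); print(R.as_matrix(),heading(R))
for y in (-2.3,177.7): print(y,delta([427,288,230],down(y)))
E
```

```text
[[-0.0005  0.2288  0.9735]
 [-0.0016  0.9735 -0.2288]
 [-1.     -0.0017 -0.0001]] 76.7763484534537
-2.3 (array([ 0.0007, -0.2214,  0.3499]), array([1.3801, 0.001 , 0.0015]))
177.7 (array([ 0.0007, -0.2214,  0.3499]), array([-1.7614, -0.0016,  0.0011]))
```

>>> drive_tool(deltas=[[0, 0, -0.022, 0.035, 0.12, 0, 0], [0, 0, -0.044, 0.07, 0.24, 0, 0], [0, 0, -0.066, 0.105, 0.36, 0, 0], [0, 0, -0.088, 0.14, 0.48, 0, 0], [0, 0, -0.11, 0.175, 0.6, 0, 0], [0, 0, -0.132, 0.21, 0.72, 0, 0], [0, 0, -0.154, 0.245, 0.84, 0, 0], [0, 0, -0.176, 0.28, 0.96, 0, 0], [0, 0, -0.198, 0.315, 1.08, 0, 0], [0, 0, -0.215, 0.34, 1.2, 0, 0]])

```text
time: 0.93
tool_pos: [420.7, 294.4, 231.0]
tcp_rot: [3.8, 90.0, -78.5]
ft_force: [-0.0, 0.3, 0.1]
finger_gap: 85.6
```

Run:
```python
from mv import *
st=sense(); print(st['joint_pos'],st['tool_pos']); print(delta([427,289,230],down(-2.3)))
```

```text
[29.2885 -5.9973 98.8852 -0.0443 87.1264 21.6805] [420.7142 294.3648 230.9771]
(array([0.001 , 0.0055, 0.0061]), array([ 0.173 ,  0.0008, -0.0001]))
```

>>> drive_tool(deltas=[[0, 0, 0.002, 0.002, 0.06, 0, 0], [0, 0, 0.004, 0.004, 0.12, 0, 0], [0, 0, 0.0055, 0.006, 0.173, 0, 0], [0, 0, 0.0055, 0.006, 0.173, 0, 0], [0, 0, 0.0055, 0.006, 0.173, 0, 0], [0, 0, 0.0055, 0.006, 0.173, 0, 0], [0, 0, 0.0055, 0.006, 0.173, 0, 0], [0, 0, 0.0055, 0.006, 0.173, 0, 0], [0, 0, 0.0055, 0.006, 0.173, 0, 0], [0, 0, 0.0055, 0.006, 0.173, 0, 0]])

```text
time: 1.77
tool_pos: [425.2, 292.0, 231.3]
tcp_rot: [120.9, 90.0, 29.0]
ft_force: [0.1, -0.3, 0.4]
finger_gap: 85.5
```

Run:
```python
from mv import *
st=sense(); print(st['joint_pos'],st['tool_pos'],heading(R_of(st['tcp_rot'])))
s=snapshot('scene'); t=snapshot('top')
save(s,'s1.png',(320,100,440,240),4.2); save(t,'t1.png',(150,150,290,270),4)
print(proj(s,[st['tool_pos']]),proj(t,[st['tool_pos']]))
```

```text
[28.7832 -5.653  98.5286  0.     87.1217 30.6377] [425.2035 292.0133 231.3195] -1.854484270155015
[[378.2167 158.3595]] [[194.9327 230.875 ]]
```

View pics/s1.png

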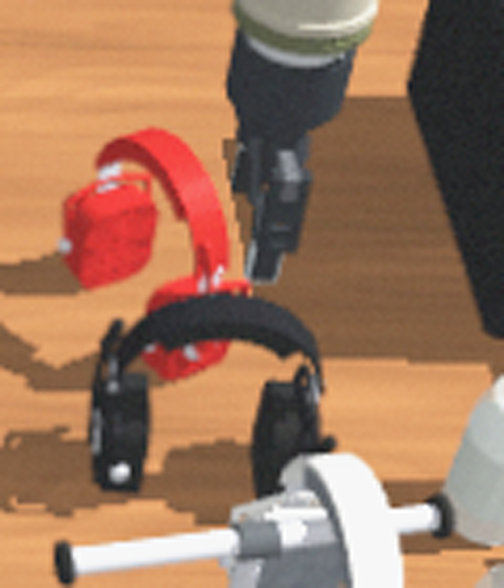

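View pics/t1.png

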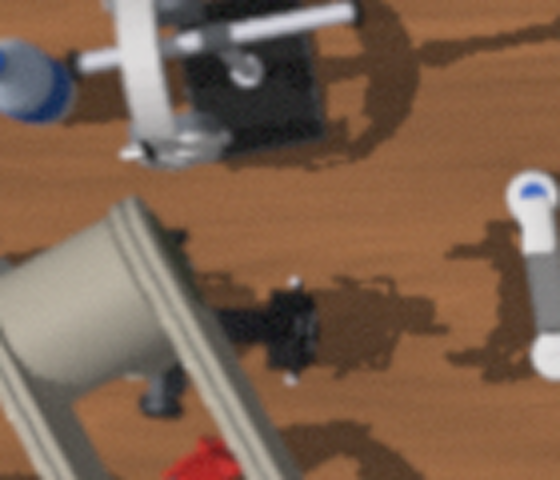

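Run:
```python
from mv import *
import pickle
s=pickle.load(open('scene0.pkl','rb'));
def cr(p): return (proj(s,[p])[0]-[320,100]+.5)*4.2-.5
print(cr([472,290.6,244]),cr([480,290,244]),cr([427,289,178]),cr([441,289,178]))
for a in(83,-83):print(cr([463,289+a,42]),cr([463,289+a,0]))
```

```text
[256.6627 279.0853] [257.4209 287.2684] [229.3401 305.0686] [231.8454 318.76  ]
[314.7197 472.6244] [303.5994 508.5784]
[ 94.9417 467.8531] [ 88.8621 504.0288]
```

>>> drive_tool(deltas=[[0, 0.012, 0.001, 0.001, 0.008, 0, 0], [0, 0.024, 0.002, 0.002, 0.008, 0, 0], [0, 0.036, 0.002, 0.003, 0.008, 0, 0], [0, 0.046, 0.002, 0.003, 0.008, 0, 0], [0, 0.056, 0.002, 0.003, 0.008, 0, 0], [0, 0.064, 0.002, 0.003, 0.008, 0, 0], [0, 0.07, 0.002, 0.003, 0.008, 0, 0], [0, 0.071, 0.002, 0.003, 0.008, 0, 0], [0, 0.071, 0.002, 0.003, 0.008, 0, 0], [0, 0.071, 0.002, 0.003, 0.008, 0, 0]])

```text
time: 2.7
tool_pos: [427.5, 289.0, 160.8]
tcp_rot: [119.5, 90.0, 27.2]
ft_force: [0.6, 0.8, -0.3]
finger_gap: 85.0
```

Run:
```python
from mv import *
st=sense(); print(st['tool_pos'],heading(R_of(st['tcp_rot'])))
s=snapshot('scene'); save(s,'s2.png',(320,100,440,240),4.2)
```

```text
[427.5282 288.9627 160.8066] -2.3461568772179655
```

View pics/s2.png

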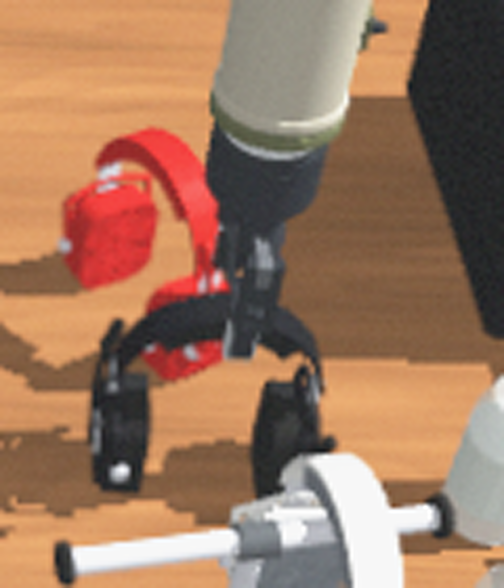

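>>> drive_tool(deltas=[[40, 0, 0, 0, 0, 0, 0], [80, 0, 0, 0, 0, 0, 0], [110, 0, 0, 0, 0, 0, 0], [130, 0, 0, 0, 0, 0, 0], [140, 0, 0, 0, 0, 0, 0], [148, 0, 0, 0, 0, 0, 0], [156, 0, 0, 0, 0, 0, 0], [164, 0, 0, 0, 0, 0, 0], [172, 0, 0, 0, 0, 0, 0], [180, 0, 0, 0, 0, 0, 0]], squeeze=30)

```text
time: 3.58
tool_pos: [427.3, 288.8, 160.4]
tcp_rot: [110.3, 90.0, 17.9]
ft_force: [1.4, -0.7, 1.2]
finger_gap: 29.2
```

>>> drive_tool(deltas=[[200, 0, 0, 0, 0, 0, 0], [220, 0, 0, 0, 0, 0, 0], [255, 0, 0, 0, 0, 0, 0], [255, 0, 0, 0, 0, 0, 0], [255, 0, 0, 0, 0, 0, 0], [255, 0, 0, 0, 0, 0, 0], [255, 0, 0, 0, 0, 0, 0], [255, 0, 0, 0, 0, 0, 0], [255, 0, 0, 0, 0, 0, 0], [255, 0, 0, 0, 0, 0, 0]])

```text
time: 4.42
tool_pos: [427.3, 288.8, 160.4]
tcp_rot: [117.0, 90.0, 24.6]
ft_force: [0.6, -0.4, 3.9]
finger_gap: 29.5
```

Run:
```python
from mv import *
st=sense(); print(st)
s=snapshot('scene'); save(s,'s3.png',(320,100,440,240),4.2)
```

```text
{'time': 4.4167, 'joint_pos': array([ 28.3585,  -3.0687, 103.5728,  -0.0011,  79.4796,  30.709 ]), 'qd': array([-0.0782, -0.0286,  0.0599, -0.0709,  0.0898, -0.0258]), 'joint_efforts': array([  0.2554, -44.3154, -46.9115,   0.1822,   0.1987,  -0.0027]), 'tool_pos': array([427.3324, 288.832 , 160.4153]), 'tcp_rot': array([116.9501,  89.9836,  24.5998]), 'ft_force': array([ 0.5535, -0.4352,  3.8955]), 'wrist_torque': array([-0.0439, -0.1645,  0.0257]), 'finger_gap': 29.473525034240453}
```

View pics/s3.png

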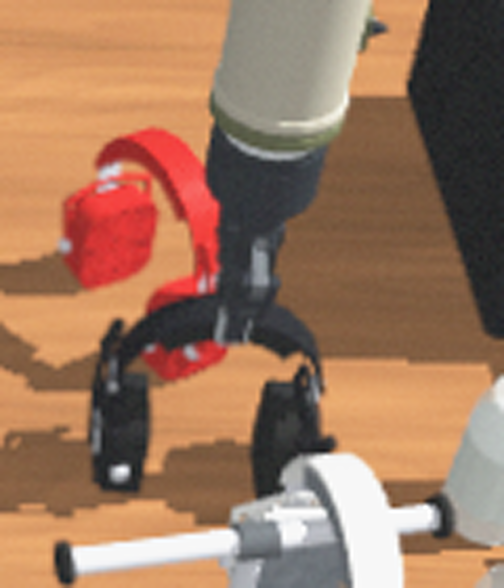

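>>> drive_tool(deltas=[[255, -0.004, 0, 0, 0, 0, 0], [255, -0.01, 0, 0, 0, 0, 0], [255, -0.02, 0, 0, 0, 0, 0], [255, -0.032, 0, 0, 0, 0, 0], [255, -0.045, 0, 0, 0, 0, 0], [255, -0.06, 0, 0, 0, 0, 0], [255, -0.075, 0, 0, 0, 0, 0], [255, -0.087, 0, 0, 0, 0, 0], [255, -0.095, 0, 0, 0, 0, 0], [255, -0.1, 0, 0, 0, 0, 0]])

```text
time: 5.3
tool_pos: [427.8, 289.1, 262.4]
tcp_rot: [121.1, 89.9, 28.7]
ft_force: [0.4, 0.8, -1.5]
finger_gap: 29.3
```

>>> drive_tool(deltas=[[255, 0, 0, 0.01, 0, 0, 0], [255, 0, 0, 0.025, 0, 0, 0], [255, 0, 0, 0.045, 0, 0, 0], [255, 0, 0, 0.065, 0, 0, 0], [255, 0, 0, 0.085, 0, 0, 0], [255, 0, 0, 0.105, 0, 0, 0], [255, 0, 0, 0.125, 0, 0, 0], [255, 0, 0, 0.145, 0, 0, 0], [255, 0, 0, 0.16, 0, 0, 0], [255, 0, 0, 0.17, 0, 0, 0]])

```text
time: 6.13
tool_pos: [419.5, 117.0, 259.3]
tcp_rot: [-58.8, 89.9, -151.2]
ft_force: [-1.0, -0.7, -2.1]
finger_gap: 29.2
```

Run:
```python
from mv import *
st=sense(); print(st['tool_pos'],st['ft_force'],st['wrist_torque'],st['finger_gap'],heading(R_of(st['tcp_rot'])))
s=snapshot('scene'); save(s,'s4.png',(220,60,400,240),3.3)
print(delta([560,60,259.5],down(-79.7)))
```

```text
[419.5184 116.9502 259.3108] [-1.0042 -0.6742 -2.1094] [-0.0798  0.0699  0.0341] 29.205445316172337 -2.4171258650719407
(array([-0.0001,  0.1426,  0.0501]), array([ 1.3484,  0.0022, -0.0001]))
```

View pics/s4.png

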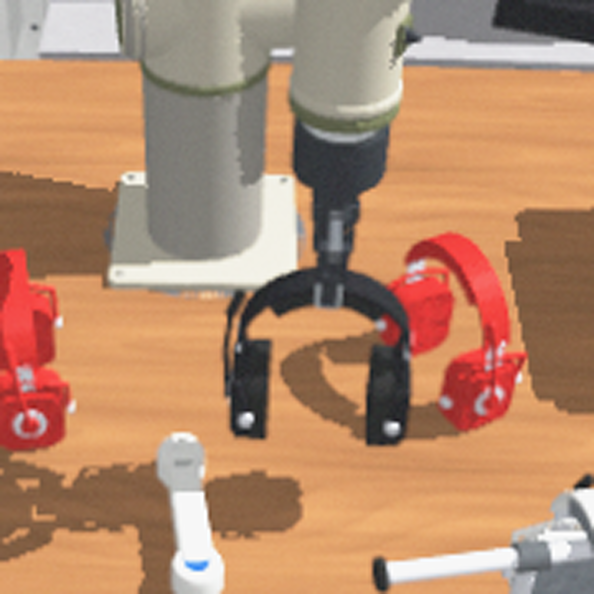

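Run:
```python
from mv import *
import pickle
s=pickle.load(open('scene0.pkl','rb'));
def cr(p): return (proj(s,[p])[0]-[220,60]+.5)*3.3-.5
print(cr([434,117,259]),cr([460,117,141]),cr([460,112,141]), cr([460,117-64.5,141]),cr([460,117+64.5,141]))
```

```text
[325.5801 303.2121] [317.7856 422.2275] [312.2414 422.105 ] [246.2575 420.6607] [389.2528 423.8235]
```

>>> drive_tool(deltas=[[255, 0, 0.004, 0.002, 0.04, 0, 0], [255, 0, 0.01, 0.004, 0.1, 0, 0], [255, 0, 0.018, 0.007, 0.17, 0, 0], [255, 0, 0.026, 0.01, 0.24, 0, 0], [255, 0, 0.034, 0.013, 0.32, 0, 0], [255, 0, 0.042, 0.016, 0.4, 0, 0], [255, 0, 0.05, 0.019, 0.48, 0, 0], [255, 0, 0.058, 0.022, 0.56, 0, 0], [255, 0, 0.065, 0.024, 0.63, 0, 0], [255, 0, 0.072, 0.026, 0.68, 0, 0]])

```text
time: 7.02
tool_pos: [491.2, 90.1, 259.6]
tcp_rot: [-53.0, 89.9, 175.5]
ft_force: [-0.4, -1.4, -2.1]
finger_gap: 28.9
```

Run:
```python
from mv import *
st=sense(); print(st['tool_pos'],st['finger_gap'],heading(R_of(st['tcp_rot'])))
print(delta([580,60,259.5],down(-79.7)))
```

```text
[491.1563  90.0891 259.5675] 28.909076889654457 -41.52286739853867
(array([-0.    ,  0.0865, -0.0364]), array([0.6663, 0.001 , 0.0007]))
```

>>> drive_tool(deltas=[[255, 0, 0.006, -0.002, 0.05, 0, 0], [255, 0, 0.014, -0.005, 0.11, 0, 0], [255, 0, 0.024, -0.009, 0.19, 0, 0], [255, 0, 0.034, -0.014, 0.27, 0, 0], [255, 0, 0.044, -0.018, 0.35, 0, 0], [255, 0, 0.054, -0.022, 0.43, 0, 0], [255, 0, 0.064, -0.027, 0.51, 0, 0], [255, 0, 0.074, -0.031, 0.58, 0, 0], [255, 0, 0.082, -0.034, 0.64, 0, 0], [255, 0, 0.086, -0.036, 0.667, 0, 0]])

```text
time: 7.85
tool_pos: [579.9, 60.1, 259.3]
tcp_rot: [-8.0, 89.9, -177.7]
ft_force: [-0.4, 0.6, -2.3]
finger_gap: 29.1
```

Run:
```python
from mv import *
st=sense(); print(st['tool_pos'],st['finger_gap'],heading(R_of(st['tcp_rot'])))
print(delta([700,70,245],down(-79.7)))
s=snapshot('scene'); save(s,'s5.png',(200,100,440,310),3)
t=snapshot('top'); save(t,'t5.png',(160,120,320,260),4)
```

```text
[579.8689  60.1138 259.3138] 29.09337983703423 -79.71299072181996
(array([ 0.0142,  0.0117, -0.12  ]), array([-0.0002,  0.0012,  0.0002]))
```

View pics/s5.png

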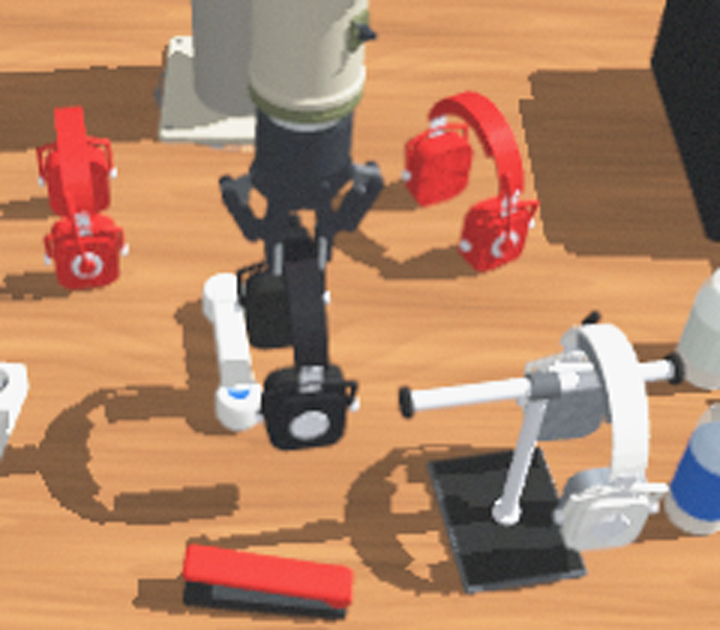

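View pics/t5.png

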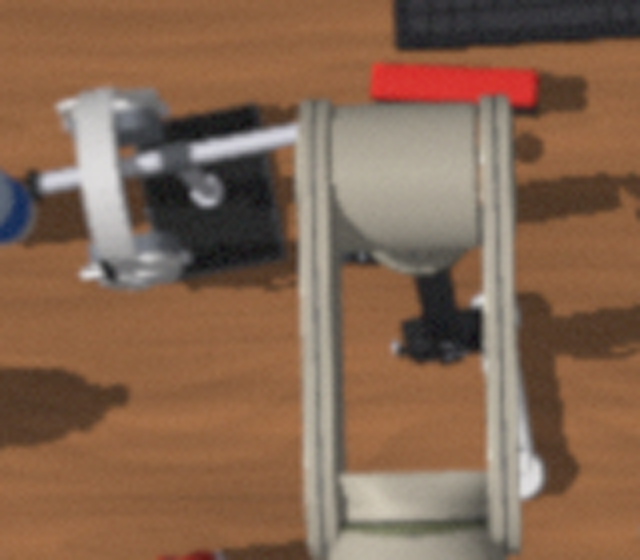

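>>> drive_tool(deltas=[[255, 0, 0.001, -0.006, 0, 0, 0], [255, 0.002, 0.002, -0.016, 0, 0, 0], [255, 0.004, 0.003, -0.03, 0, 0, 0], [255, 0.006, 0.004, -0.046, 0, 0, 0], [255, 0.009, 0.006, -0.062, 0, 0, 0], [255, 0.012, 0.008, -0.078, 0, 0, 0], [255, 0.015, 0.009, -0.094, 0, 0, 0], [255, 0.018, 0.01, -0.108, 0, 0, 0], [255, 0.02, 0.011, -0.117, 0, 0, 0], [255, 0.02, 0.012, -0.12, 0, 0, 0]])

```text
time: 8.78
tool_pos: [700.1, 70.8, 238.9]
tcp_rot: [-15.2, 89.9, 175.4]
ft_force: [1.3, -0.5, -1.8]
finger_gap: 29.4
```

Run:
```python
from mv import *
st=sense(); print(st['tool_pos'],st['finger_gap'],heading(R_of(st['tcp_rot'])))
u=np.array([-.181,.983]); c=np.array([674.8+2,207]); p=st['tool_pos'][:2]-c
print('along',p@u,'across',p@[.983,.181]); 
s=snapshot('scene'); save(s,'s6.png',(200,100,440,310),3)
a=c-105*u; print(delta([*a,238.5],down(-79.6)),delta([*c,238.5],down(-79.6)))
```

```text
[700.1374  70.8308 238.9403] 29.38237306728446 -79.4156664029465
along -138.07836828559167 across -1.7059107173016876
(array([ 0.0008, -0.0335, -0.0019]), array([0.0028, 0.0011, 0.0002])) (array([ 0.0008, -0.1384, -0.0021]), array([0.0028, 0.0011, 0.0002]))
```

View pics/s6.png

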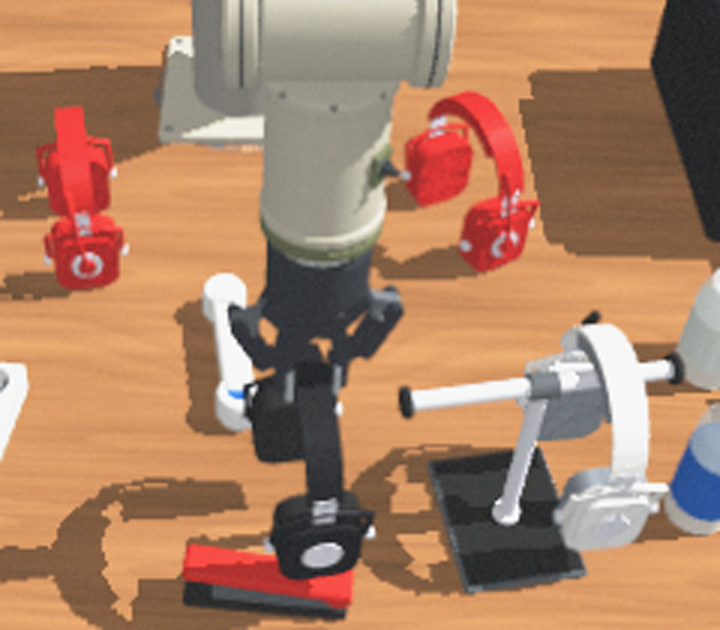

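>>> drive_tool(deltas=[[255, 0, -0.004, -0.001, 0.003, 0, 0], [255, 0, -0.01, -0.002, 0.003, 0, 0], [255, 0, -0.018, -0.002, 0.003, 0, 0], [255, 0, -0.026, -0.002, 0.003, 0, 0], [255, 0, -0.034, -0.002, 0.003, 0, 0], [255, 0, -0.042, -0.002, 0.003, 0, 0], [255, 0, -0.05, -0.002, 0.003, 0, 0], [255, 0, -0.058, -0.002, 0.003, 0, 0], [255, 0, -0.064, -0.002, 0.003, 0, 0], [255, 0, -0.068, -0.002, 0.003, 0, 0]])

```text
time: 9.67
tool_pos: [689.0, 138.6, 240.3]
tcp_rot: [-67.0, 90.0, 123.4]
ft_force: [0.2, -0.2, -1.9]
finger_gap: 29.2
```

Run:
```python
from mv import *
st=sense(); print(st['tool_pos'],st['ft_force'],heading(R_of(st['tcp_rot'])))
s=snapshot('scene'); save(s,'s7.png',(270,140,440,300),4)
u=np.array([-.181,.983]); c=np.array([674.8+2,207]);print(delta([*c,238.5],down(-79.6)))
```

```text
[689.0169 138.6392 240.2736] [ 0.2175 -0.2018 -1.9078] -79.65612521648592
(array([ 0.0018, -0.069 , -0.0003]), array([-0.0006,  0.    ,  0.0005]))
```

View pics/s7.png

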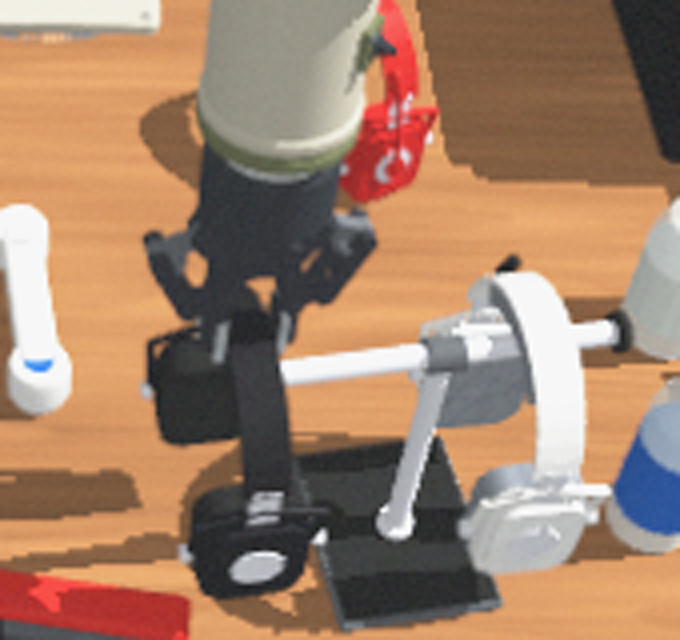

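>>> drive_tool(deltas=[[255, 0, -0.004, 0, 0, 0, 0], [255, 0, -0.01, 0, 0, 0, 0], [255, 0, -0.018, 0, 0, 0, 0], [255, 0, -0.026, 0, 0, 0, 0], [255, 0, -0.034, 0, 0, 0, 0], [255, 0, -0.044, 0, 0, 0, 0], [255, 0, -0.053, 0, 0, 0, 0], [255, 0, -0.061, 0, 0, 0, 0], [255, 0, -0.067, 0, 0, 0, 0], [255, 0, -0.069, 0, 0, 0, 0]])

```text
time: 10.55
tool_pos: [676.6, 206.9, 240.2]
tcp_rot: [-69.5, 90.0, 120.8]
ft_force: [0.1, 0.6, -2.4]
finger_gap: 29.4
```

Run:
```python
from mv import *
st=sense(); print(st['tool_pos'],st['ft_force'],heading(R_of(st['tcp_rot'])))
s=snapshot('scene'); save(s,'s8.png',(270,140,440,300),4)
t=snapshot('top'); save(t,'t8.png',(130,100,290,240),4)
```

```text
[676.5674 206.8745 240.2351] [ 0.1012  0.6356 -2.416 ] -79.62743206625065
```

View pics/s8.png

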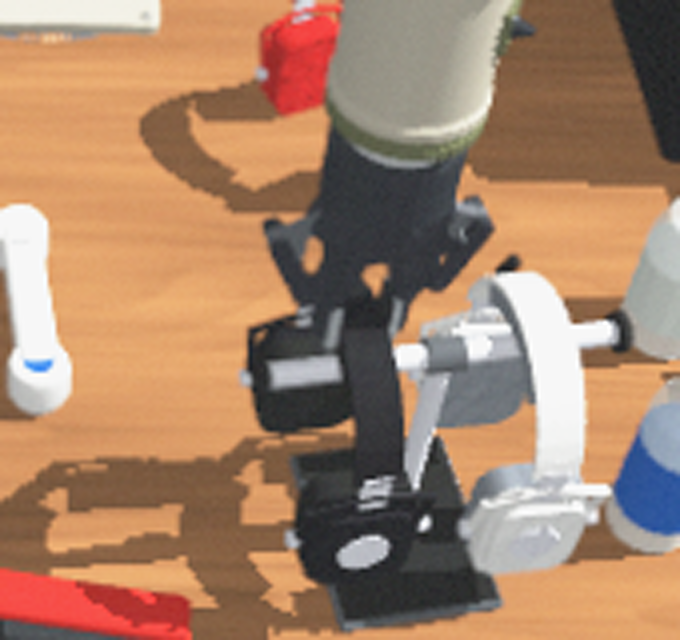

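>>> drive_tool(deltas=[[255, 0.003, 0, 0, 0, 0, 0], [255, 0.006, 0, 0, 0, 0, 0], [255, 0.009, 0, 0, 0, 0, 0], [255, 0.012, 0, 0, 0, 0, 0], [255, 0.015, 0, 0, 0, 0, 0], [255, 0.017, 0, 0, 0, 0, 0], [255, 0.019, 0, 0, 0, 0, 0], [255, 0.02, 0, 0, 0, 0, 0], [255, 0.021, 0, 0, 0, 0, 0], [255, 0.021, 0, 0, 0, 0, 0]])

```text
time: 11.48
tool_pos: [676.9, 205.4, 219.1]
tcp_rot: [5.0, 90.0, -164.7]
ft_force: [-0.4, 0.1, -1.7]
finger_gap: 29.6
```

Run:
```python
from mv import *
st=sense(); print(st['tool_pos'],st['ft_force'],st['wrist_torque'],heading(R_of(st['tcp_rot'])))
s=snapshot('scene'); save(s,'s9.png',(320,190,390,250),8)
```

```text
[676.8875 205.3897 219.1103] [-0.3914  0.0605 -1.6588] [-0.0237 -0.0213 -0.0248] -79.69816635727578
```

View pics/s9.png

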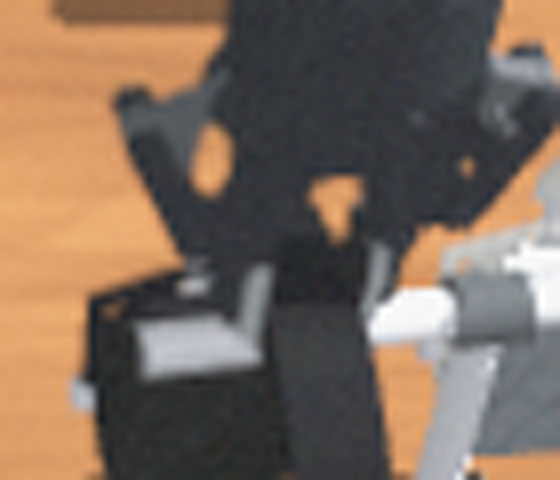

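>>> drive_tool(deltas=[[255, 0.0005, 0, 0, 0, 0, 0], [255, 0.001, 0, 0, 0, 0, 0], [255, 0.0015, 0, 0, 0, 0, 0], [255, 0.002, 0, 0, 0, 0, 0], [255, 0.002, 0, 0, 0, 0, 0], [255, 0.002, 0, 0, 0, 0, 0], [255, 0.002, 0, 0, 0, 0, 0], [255, 0.002, 0, 0, 0, 0, 0], [255, 0.002, 0, 0, 0, 0, 0], [255, 0.002, 0, 0, 0, 0, 0]])

```text
time: 12.37
tool_pos: [676.9, 205.4, 217.3]
tcp_rot: [179.5, 90.0, 9.8]
ft_force: [-0.1, 0.3, -1.6]
finger_gap: 29.3
```

>>> drive_tool(deltas=[[255, 0.0005, 0, 0, 0, 0, 0], [255, 0.001, 0, 0, 0, 0, 0], [255, 0.001, 0, 0, 0, 0, 0], [255, 0.001, 0, 0, 0, 0, 0], [255, 0.001, 0, 0, 0, 0, 0], [255, 0.001, 0, 0, 0, 0, 0], [255, 0.001, 0, 0, 0, 0, 0], [255, 0.001, 0, 0, 0, 0, 0], [255, 0.001, 0, 0, 0, 0, 0], [255, 0.001, 0, 0, 0, 0, 0]])

```text
time: 13.2
tool_pos: [677.0, 205.4, 216.4]
tcp_rot: [-178.8, 90.0, 11.5]
ft_force: [-1.0, -1.0, -0.6]
finger_gap: 29.3
```

>>> drive_tool(deltas=[[255, 0.0003, 0, 0, 0, 0, 0], [255, 0.0006, 0, 0, 0, 0, 0], [255, 0.0008, 0, 0, 0, 0, 0], [255, 0.0008, 0, 0, 0, 0, 0], [255, 0.0008, 0, 0, 0, 0, 0], [255, 0.0008, 0, 0, 0, 0, 0], [255, 0.0008, 0, 0, 0, 0, 0], [255, 0.0008, 0, 0, 0, 0, 0], [255, 0.0008, 0, 0, 0, 0, 0], [255, 0.0008, 0, 0, 0, 0, 0]])

```text
time: 14.03
tool_pos: [677.0, 205.4, 216.4]
tcp_rot: [-179.2, 90.0, 11.1]
ft_force: [-1.8, -0.5, 5.5]
finger_gap: 29.4
```

Contact: +5.5 N upwards, at the height expected for the band on the bar. Opening the gripper slowly.

>>> drive_tool(deltas=[[170, -0.0006, 0, 0, 0, 0, 0], [165, -0.0006, 0, 0, 0, 0, 0], [160, -0.0006, 0, 0, 0, 0, 0], [155, -0.0006, 0, 0, 0, 0, 0], [150, -0.0006, 0, 0, 0, 0, 0], [145, -0.0006, 0, 0, 0, 0, 0], [140, -0.0006, 0, 0, 0, 0, 0], [130, -0.0006, 0, 0, 0, 0, 0], [115, -0.0006, 0, 0, 0, 0, 0], [100, -0.0006, 0, 0, 0, 0, 0]])

```text
time: 14.87
tool_pos: [676.9, 205.4, 216.1]
tcp_rot: [138.0, 90.0, -31.7]
ft_force: [-0.2, -0.9, -0.1]
finger_gap: 51.6
```

Run:
```python
from mv import *
st=sense(); print(st['tool_pos'],st['ft_force'],st['finger_gap'])
s=snapshot('scene'); save(s,'s10.png',(300,150,420,290),4)
```

```text
[676.9489 205.3824 216.0854] [-0.2209 -0.8534 -0.0905] 51.58382581133119
```

View pics/s10.png

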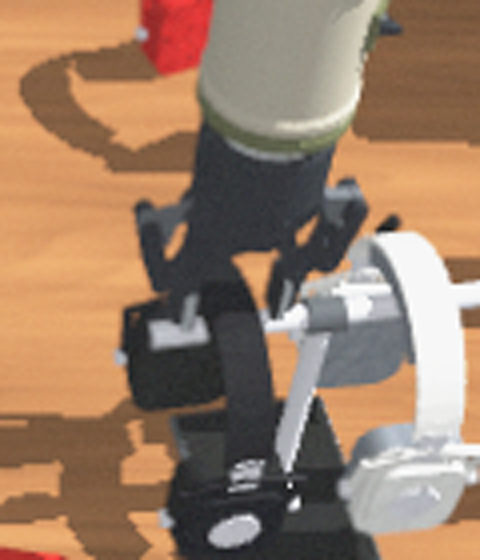

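>>> drive_tool(deltas=[[90, -0.002, 0, 0, 0, 0, 0], [80, -0.006, 0, 0, 0, 0, 0], [80, -0.012, 0, 0, 0, 0, 0], [80, -0.02, 0, 0, 0, 0, 0], [80, -0.03, 0, 0, 0, 0, 0], [80, -0.045, 0, 0, 0, 0, 0], [80, -0.06, 0, 0, 0, 0, 0], [80, -0.075, 0, 0, 0, 0, 0], [80, -0.085, 0, 0, 0, 0, 0], [80, -0.09, 0, 0, 0, 0, 0]])

```text
time: 15.75
tool_pos: [677.7, 205.6, 309.5]
tcp_rot: [-177.8, 89.8, 12.5]
ft_force: [-0.1, 0.2, 0.0]
finger_gap: 58.4
```

Run:
```python
from mv import *
st=sense(); print(st['tool_pos'],st['finger_gap'])
s=snapshot('scene'); save(s,'s11.png',(300,150,460,300),4)
import pickle
t0=pickle.load(open('top0.pkl','rb'));s0=pickle.load(open('scene0.pkl','rb'))
# refine handset: white mask with subpixel top crop + scene crop, enhanced
g=cv2.resize(t0['frame'][185:252,265:305],None,fx=9,fy=9,interpolation=2); cv2.imwrite('pics/hs.png',g[:600])
```

```text
[677.7363 205.5828 309.5229] 58.35919739267819
```

View pics/s11.png

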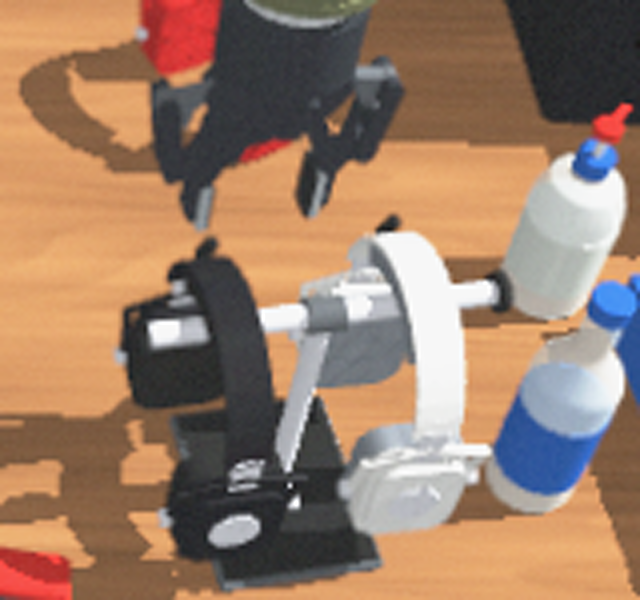

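View pics/hs.png

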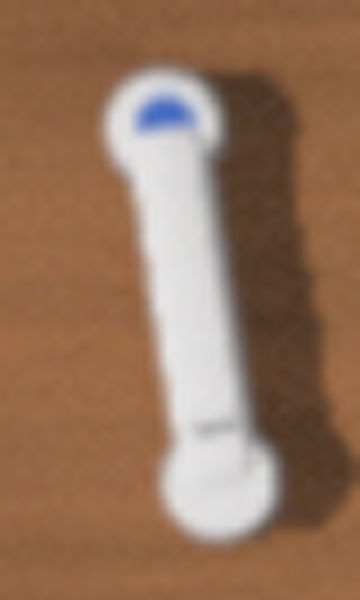

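The black headset hangs over the empty arm, one cup on each side, and the white one has not moved. Next I measure the handset and the cradle more finely.

Run:
```python
from m import *
np.set_printoptions(precision=1,suppress=True)
C=lambda x,y:((x+.5)/9-.5+265,(y+.5)/9-.5+185)
e=onz(t,*C(165.5,127),40);m=onz(t,*C(221,484),40); d=e-m
print(e,m,np.linalg.norm(d),(e+m)/2,np.degrees(np.arctan2(d[1],d[0])))
def enh(f): return np.clip((f.astype(float)-90)*1.5,0,255).astype(np.uint8)
g=cv2.resize(enh(t['frame'])[148:215,340:375],None,fx=8.5,fy=8.5,interpolation=2)
h=cv2.resize(enh(s['frame'])[215:280,160:212],None,fx=9,fy=9,interpolation=2)
print(g.shape,h.shape); H=max(g.shape[0],h.shape[0])
f=lambda x:cv2.copyMakeBorder(x,0,H-x.shape[0],0,10,0)
cv2.imwrite('pics/ph2.png',np.hstack([f(g),f(h)])[:600,:800])
```

```text
[542.5   7.   40. ] [399.7 -13.4  40. ] 144.2817186375427 [471.1  -3.2  40. ] 8.159715225280989
(570, 298, 3) (585, 468, 3)
```

View pics/ph2.png

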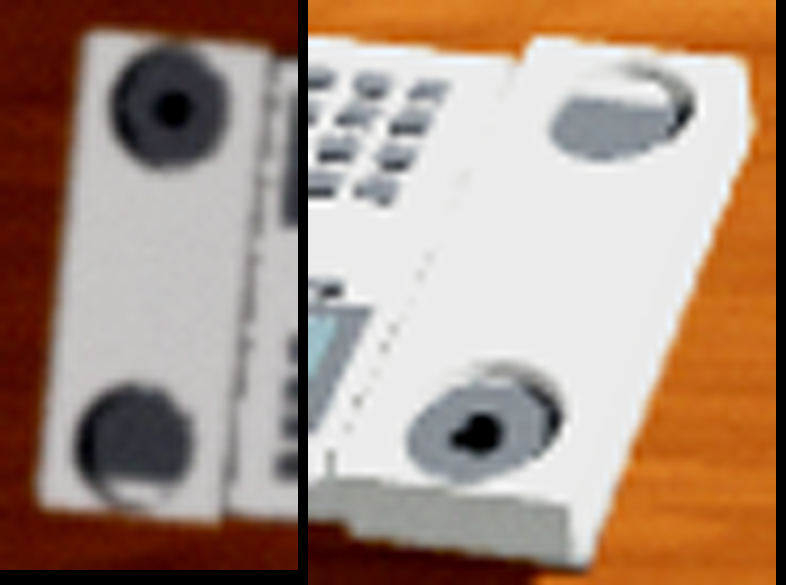

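```bash
cat > ph.py <<'E'
from m import *
np.set_printoptions(precision=1,suppress=True)
T=lambda x,y:((x+.5)/8.5-.5+340,(y+.5)/8.5-.5+148)
S=lambda x,y:((x+.5)/9-.5+160,(y+.5)/9-.5+215)
te,tm,se,sm=T(170,107),T(135,446),S(177,422),S(312,112)
E
python3 - <<'E'
from ph import *
for z in (-1,):
    print('ear',tri(t,te,s,se),'mouth',tri(t,tm,s,sm))
for z in (40,50,60): print(z,'ear',onz(t,*te,z),onz(s,*se,z))
for z in (20,30,40): print(z,'mouth',onz(t,*tm,z),onz(s,*sm,z))
# phone table-side: bottom corners? top corner heights
E
```

```text
ear (array([ 677.3, -268.8,   54.1]), np.float64(3.4263387555114124)) mouth (array([ 534.9, -253.5,   33.5]), np.float64(3.834356816931635))
40 ear [ 679.9 -272.6   40. ] [ 667.6 -271.6   40. ]
50 ear [ 678.3 -271.2   50. ] [ 674.4 -268.4   50. ]
60 ear [ 676.7 -269.7   60. ] [ 681.1 -265.2   60. ]
20 mouth [ 536.4 -257.3   20. ] [ 523.9 -255.5   20. ]
30 mouth [ 535.6 -255.9   30. ] [ 532.  -252.6   30. ]
40 mouth [ 534.8 -254.5   40. ] [ 540.  -249.6   40. ]
```

Run:
```python
from mv import *
print(delta([471,-3,290],down(-81.8)))
```

```text
(array([0.0185, 0.1683, 0.2408]), array([ 0.0367, -0.0041,  0.0002]))
```

>>> drive_tool(deltas=[[60, 0, 0.014, 0.02, 0.004, 0, 0], [40, 0.002, 0.032, 0.045, 0.008, -0.001, 0], [20, 0.004, 0.05, 0.072, 0.012, -0.001, 0], [0, 0.006, 0.07, 0.1, 0.016, -0.002, 0], [0, 0.008, 0.09, 0.128, 0.02, -0.002, 0], [0, 0.01, 0.11, 0.156, 0.024, -0.003, 0], [0, 0.012, 0.13, 0.184, 0.028, -0.003, 0], [0, 0.015, 0.148, 0.21, 0.032, -0.004, 0], [0, 0.017, 0.162, 0.23, 0.036, -0.004, 0], [0, 0.018, 0.168, 0.241, 0.037, -0.004, 0]])

```text
time: 16.63
tool_pos: [467.8, -4.8, 287.2]
tcp_rot: [5.2, 89.7, -166.8]
ft_force: [-0.0, 0.0, -0.2]
finger_gap: 85.4
```

>>> drive_tool(deltas=[[0, 0.02, 0, 0, 0, 0, 0], [0, 0.045, 0, 0, 0, 0, 0], [0, 0.07, 0, 0, 0, 0, 0], [0, 0.1, 0, 0, 0, 0, 0], [0, 0.13, 0, 0, 0, 0, 0], [0, 0.155, 0, 0, 0, 0, 0], [0, 0.175, 0, 0, 0, 0, 0], [0, 0.19, 0, 0, 0, 0, 0], [0, 0.195, 0, 0, 0, 0, 0], [0, 0.195, 0, 0, 0, 0, 0]])

```text
time: 17.47
tool_pos: [467.4, -2.9, 91.2]
tcp_rot: [-6.8, 89.6, -178.6]
ft_force: [0.3, 0.4, 0.8]
finger_gap: 85.7
```

Run:
```python
from mv import *
st=sense(); print(st['tool_pos'],heading(R_of(st['tcp_rot'])),st['joint_pos'])
s=snapshot('scene'); save(s,'s12.png',(220,130,340,260),4.5)
t=snapshot('top'); save(t,'t12.png',(150,110,390,290),3)
print(delta([471.1,-3,80],down(-81.8)))
pp=proj(s,[st['tool_pos']+[0,0,13]]);print((pp-[220,130])*4.5)
```

```text
[467.4144  -2.9199  91.1774] -81.82038194682254 [ -6.5979  -6.23   114.1689  -0.065   72.5032  75.2421]
(array([ 0.0138,  0.0001, -0.0017]), array([-0.0003,  0.0035, -0.0002]))
[[250.5229 301.5732]]
```

View pics/s12.png

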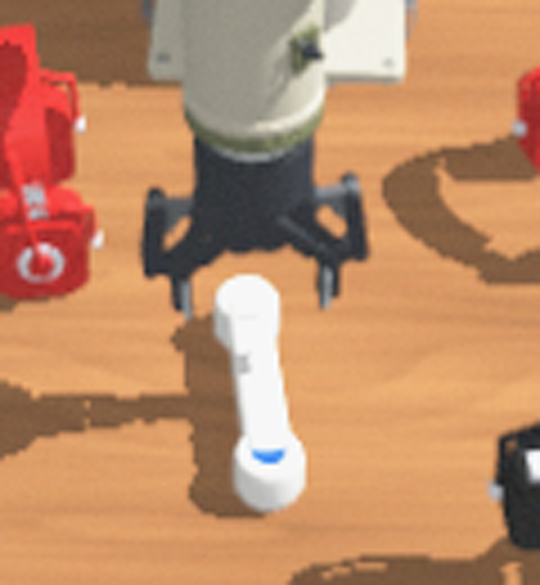

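View pics/t12.png

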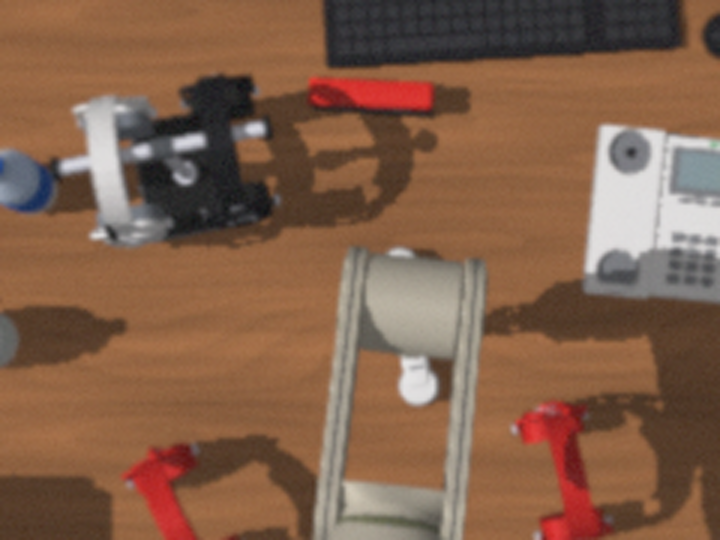

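Run:
```python
from mv import *
st=sense(); print(st['tool_pos'],heading(R_of(st['tcp_rot'])))
print(delta([471.1,-3,22],down(-81.8)))
```

```text
[469.4254  -3.1393  93.7641] -81.8168086061385
(array([ 0.0718,  0.0001, -0.0019]), array([-0.0003,  0.0035, -0.0002]))
```

>>> drive_tool(deltas=[[0, 0.006, 0, -0.001, 0, 0.0035, 0], [0, 0.015, 0, -0.002, 0, 0.0035, 0], [0, 0.026, 0, -0.002, 0, 0.0035, 0], [0, 0.037, 0, -0.002, 0, 0.0035, 0], [0, 0.047, 0, -0.002, 0, 0.0035, 0], [0, 0.056, 0, -0.002, 0, 0.0035, 0], [0, 0.063, 0, -0.002, 0, 0.0035, 0], [0, 0.068, 0, -0.002, 0, 0.0035, 0], [0, 0.071, 0, -0.002, 0, 0.0035, 0], [0, 0.071, 0, -0.002, 0, 0.0035, 0]])

```text
time: 18.4
tool_pos: [470.3, -2.8, 21.3]
tcp_rot: [-7.3, 89.9, -179.2]
ft_force: [0.3, -0.1, -0.2]
finger_gap: 85.6
```

Run:
```python
from mv import *
s=snapshot('scene'); save(s,'s13.png',(240,160,320,260),6)
st=sense(); print(st['tool_pos'],heading(R_of(st['tcp_rot'])),st['ft_force'])
```

```text
[470.7296  -2.8854  21.9231] -81.81933393616336 [ 0.0219 -0.163  -0.4051]
```

View pics/s13.png

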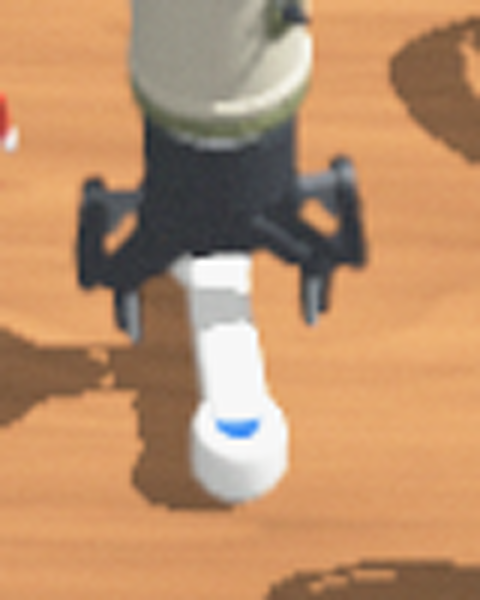

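>>> drive_tool(deltas=[[40, 0, 0, 0, 0, 0, 0], [80, 0, 0, 0, 0, 0, 0], [105, 0, 0, 0, 0, 0, 0], [120, 0, 0, 0, 0, 0, 0], [132, 0, 0, 0, 0, 0, 0], [142, 0, 0, 0, 0, 0, 0], [150, 0, 0, 0, 0, 0, 0], [158, 0, 0, 0, 0, 0, 0], [166, 0, 0, 0, 0, 0, 0], [175, 0, 0, 0, 0, 0, 0]], squeeze=40)

```text
time: 19.28
tool_pos: [471.0, -2.8, 22.3]
tcp_rot: [-9.7, 90.0, 178.5]
ft_force: [-1.6, 0.6, 2.8]
finger_gap: 31.3
```

>>> drive_tool(deltas=[[200, 0, 0, 0, 0, 0, 0], [225, 0, 0, 0, 0, 0, 0], [255, 0, 0, 0, 0, 0, 0], [255, 0, 0, 0, 0, 0, 0], [255, 0, 0, 0, 0, 0, 0], [255, 0, 0, 0, 0, 0, 0], [255, 0, 0, 0, 0, 0, 0], [255, 0, 0, 0, 0, 0, 0], [255, 0, 0, 0, 0, 0, 0], [255, 0, 0, 0, 0, 0, 0]])

```text
time: 20.12
tool_pos: [470.9, -2.8, 22.3]
tcp_rot: [-15.0, 90.0, 173.2]
ft_force: [-1.3, 2.0, 4.9]
finger_gap: 31.3
```

Run:
```python
from mv import *
st=sense(); print(st['tool_pos'],heading(R_of(st['tcp_rot'])),st['ft_force'],st['finger_gap'],st['wrist_torque'])
```

```text
[470.9308  -2.7589  22.2873] -81.81761943339446 [-1.2813  1.9877  4.8511] 31.30277755812192 [0.3567 0.2182 0.0889]
```

>>> drive_tool(deltas=[[255, -0.003, 0, 0, 0, 0, 0], [255, -0.01, 0, 0, 0, 0, 0], [255, -0.02, 0, 0, 0, 0, 0], [255, -0.035, 0, 0, 0, 0, 0], [255, -0.05, 0, 0, 0, 0, 0], [255, -0.07, 0, 0, 0, 0, 0], [255, -0.09, 0, 0, 0, 0, 0], [255, -0.105, 0, 0, 0, 0, 0], [255, -0.115, 0, 0, 0, 0, 0], [255, -0.12, 0, 0, 0, 0, 0]])

```text
time: 20.95
tool_pos: [471.8, -3.1, 144.4]
tcp_rot: [156.8, 89.9, -15.0]
ft_force: [0.4, 0.5, -2.4]
finger_gap: 31.4
```

```bash
cat > seat.py <<'E'
from mv import *
def pose(ear,mouth,up,grip=11.7,along=0):
    a=(ear-mouth)/np.linalg.norm(ear-mouth); y=np.cross(a,[0,0,1.]); y/=np.linalg.norm(y); n=np.cross(y,a); 
    M=(ear+mouth)/2+34*n; p=M-grip*n+along*a+[0,0,up]+0*n
    # tool x=-n, tool y = heading a-90 = y
    return p,Ro.from_matrix(np.stack([-n,y,np.cross(-n,y)],1)),n,a
ear=np.array([679.2,-270.8,43.]);mouth=np.array([536.8,-255.5,22.8])
E
python3 - <<'E'
from seat import *
p,R,n,a=pose(ear,mouth,70); print(p,n,a,R.as_matrix())
st=sense(); print(st['tool_pos'],st['finger_gap'],st['ft_force'],st['wrist_torque']); d,r=delta(p,R); print(d,r)
s=snapshot('scene'); save(s,'s14.png',(220,130,340,260),4.5)
E
```

```text
[ 604.9034 -262.8173  124.9814] [-0.1389  0.0149  0.9902] [ 0.9845 -0.1058  0.1397] [[ 0.1389 -0.1068 -0.9845]
 [-0.0149 -0.9943  0.1058]
 [-0.9902  0.     -0.1397]]
[471.828   -3.0776 144.386 ] 31.41994183384099 [ 0.4219  0.4643 -2.4444] [-0.0863 -0.0019  0.0158]
[ 0.0199  0.276  -0.0947] [0.2494 0.1369 0.0168]
```

View pics/s14.png

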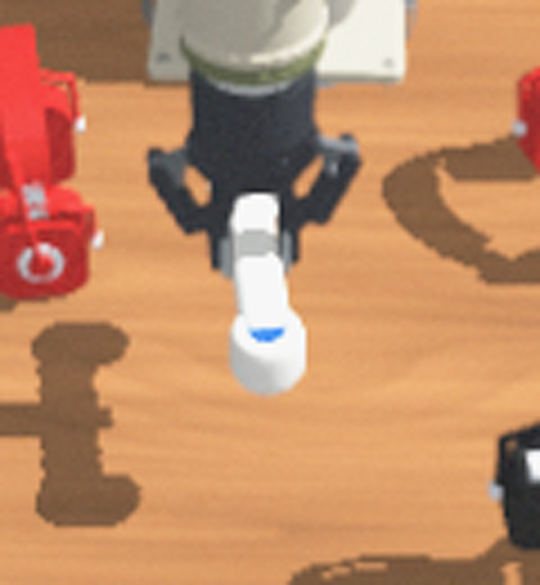

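>>> drive_tool(deltas=[[255, 0, 0.01, -0.012, 0.01, 0.01, 0], [255, 0, 0.028, -0.026, 0.03, 0.025, 0.002], [255, 0, 0.054, -0.04, 0.06, 0.04, 0.004], [255, 0, 0.084, -0.054, 0.09, 0.055, 0.006], [255, 0, 0.116, -0.066, 0.12, 0.07, 0.008], [255, 0, 0.15, -0.076, 0.15, 0.085, 0.01], [255, 0, 0.184, -0.084, 0.18, 0.1, 0.012], [255, 0, 0.216, -0.09, 0.21, 0.115, 0.014], [255, 0, 0.246, -0.093, 0.235, 0.13, 0.016], [255, 0, 0.262, -0.095, 0.249, 0.137, 0.017]])

```text
time: 21.83
tool_pos: [601.6, -251.7, 140.4]
tcp_rot: [179.9, 82.2, -6.4]
ft_force: [-0.2, 0.5, -2.5]
finger_gap: 31.8
```

>>> drive_tool(deltas=[[255, 0.002, 0.004, 0, 0, 0, 0], [255, 0.004, 0.008, 0, 0, 0, 0], [255, 0.006, 0.012, 0, 0, 0, 0], [255, 0.008, 0.014, 0, 0, 0, 0], [255, 0.008, 0.014, 0, 0, 0, 0], [255, 0.008, 0.014, 0, 0, 0, 0], [255, 0.008, 0.014, 0, 0, 0, 0], [255, 0.008, 0.014, 0, 0, 0, 0], [255, 0.008, 0.014, 0, 0, 0, 0], [255, 0.008, 0.014, 0, 0, 0, 0]])

```text
time: 22.67
tool_pos: [601.9, -262.5, 134.4]
tcp_rot: [179.9, 82.1, -6.2]
ft_force: [-0.0, 0.1, -2.5]
finger_gap: 31.3
```

Run:
```python
from seat import *
p,R,n,a=pose(ear,mouth,70)
s=snapshot('scene'); save(s,'s15.png',(130,150,250,290),4.2)
t=snapshot('top'); save(t,'t15.png',(300,110,440,250),4.2)
st=sense(); print(st['tool_pos'],p,st['finger_gap'],st['ft_force'],st['wrist_torque'],st['joint_pos']); d,r=delta(p,R); print(d,r)
```

```text
[ 601.8148 -262.6568  134.2723] [ 604.9034 -262.8173  124.9814] 31.178298715201155 [-0.0299  0.7806 -2.0792] [-0.0128  0.1152  0.0296] [-29.8072  12.6703  90.1191   3.3515  70.0241  65.3465]
[ 0.0096 -0.0002 -0.0018] [ 0.0006  0.0027 -0.0001]
```

View pics/s15.png

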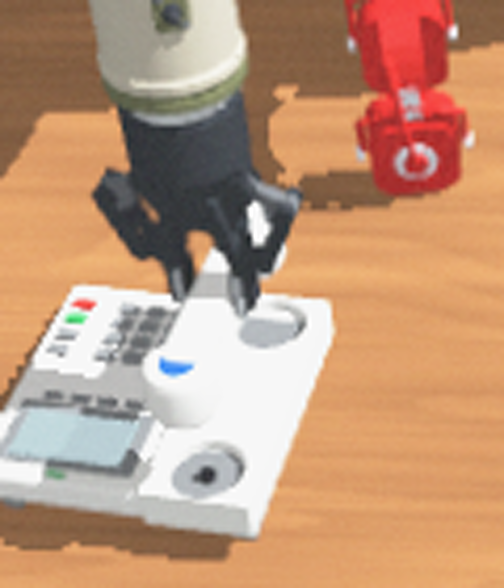

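View pics/t15.png

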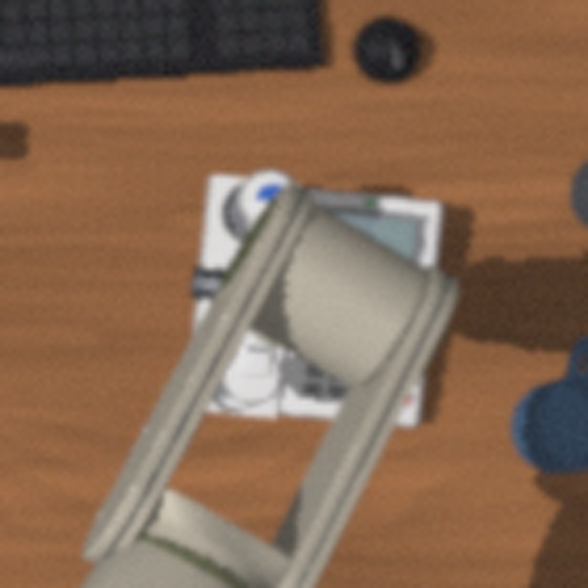

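>>> drive_tool(deltas=[[255, 0.004, 0, 0, 0, 0.0027, 0], [255, 0.01, 0, 0.001, 0, 0.0027, 0], [255, 0.018, 0, 0.001, 0, 0.0027, 0], [255, 0.027, 0, 0.002, 0, 0.0027, 0], [255, 0.036, 0, 0.003, 0, 0.0027, 0], [255, 0.045, 0, 0.004, 0, 0.0027, 0], [255, 0.052, 0, 0.005, 0, 0.0027, 0], [255, 0.056, 0, 0.005, 0, 0.0027, 0], [255, 0.059, 0, 0.005, 0, 0.0027, 0], [255, 0.059, 0, 0.005, 0, 0.0027, 0]])

```text
time: 23.6
tool_pos: [604.6, -262.8, 74.1]
tcp_rot: [-179.8, 82.0, -5.9]
ft_force: [-0.3, -0.4, -2.8]
finger_gap: 31.3
```

Run:
```python
from seat import *
p,R,n,a=pose(ear,mouth,20)
s=snapshot('scene'); save(s,'s16.png',(150,205,220,285),7)
t=snapshot('top'); save(t,'t16.png',(335,140,395,220),7)
st=sense(); print(st['tool_pos'],p,st['ft_force'],st['wrist_torque']); d,r=delta(p,R); print(d,r)
R0=R_of(st['tcp_rot']); M=st['tool_pos']+R0.apply([-11.7,0,0]); ax=R0.apply([0,0,-1.]); nn=R0.apply([-1.,0,0]); print('axis',ax)
E_=M+72*ax+8*nn; Mo=M-72*ax+8*nn
f=lambda im,P,x0,y0,k:((proj(im,[P])[0]-[x0,y0]+.5)*k-.5)
print('scene ear-cap top',f(s,E_,150,205,7),'mouth',f(s,Mo,150,205,7),'top ear',f(t,E_,335,140,7),'mouth',f(t,Mo,335,140,7))
print('recess rim', f(t,ear+11*n,335,140,7),f(t,mouth+11*n,335,140,7), f(s,ear+11*n,150,205,7),f(s,mouth+11*n,150,205,7))
```

```text
[ 605.1158 -263.1882   75.3566] [ 604.9034 -262.8173   74.9814] [ 0.0624  0.7786 -2.0101] [-0.0066  0.1599 -0.0078]
[ 0.0003 -0.0003  0.0003] [ 0.0004 -0.0003 -0.0002]
axis [ 0.9845 -0.1053  0.1399]
scene ear-cap top [176.9999 315.3494] mouth [286.658   74.7571] top ear [189.511  136.7129] mouth [159.8795 422.316 ]
recess rim [175.0258 144.0704] [146.0047 423.2069] [198.7658 399.2555] [303.8108 157.3279]
```

View pics/s16.png

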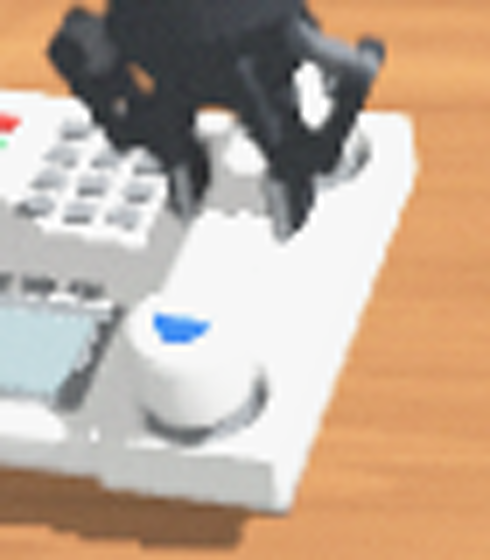

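View pics/t16.png

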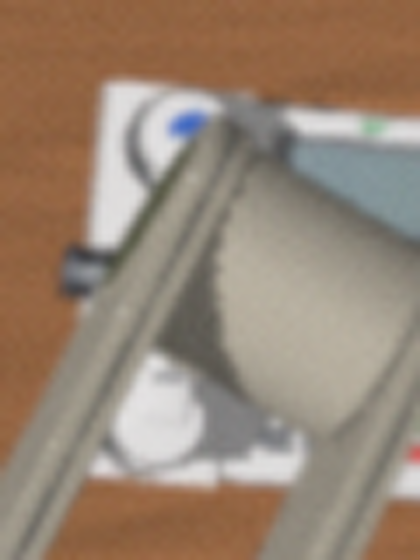

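Run:
```python
from seat import *
import pickle
t=pickle.load(open('top0.pkl','rb'));s=pickle.load(open('scene0.pkl','rb'))
g=cv2.cvtColor(t['frame'],cv2.COLOR_BGR2GRAY).astype(np.float32)
c=cv2.resize(g[140:220,335:395],None,fx=7,fy=7,interpolation=cv2.INTER_CUBIC)
def rim(c,cx,cy,rmin,rmax,angs):
    P=[]
    for A in angs:
        r=np.arange(rmin,rmax,.5); x=cx+r*np.cos(np.radians(A)); y=cy+r*np.sin(np.radians(A))
        v=cv2.remap(c,x.astype(np.float32).reshape(1,-1),y.astype(np.float32).reshape(1,-1),1)[0]
        hi=np.percentile(v,90); lo=v.min(); k=np.nonzero((v[:-1]<(hi+lo)/2)&(v[1:]>=(hi+lo)/2))[0]
        if len(k): P.append((x[k[-1]],y[k[-1]]))
    P=np.array(P,np.float32); (x,y),(w,h),a=cv2.fitEllipse(P); return x,y,w,h
print('ear',rim(c,175,142,35,66,range(0,360,8)),'mouth',rim(c,146,423,35,66,range(120,415,8)))
cv2.imwrite('pics/t0c.png',c)
```

```text
ear (173.66807556152344, 145.86636352539062, 96.72102355957031, 99.78092956542969) mouth (144.38177490234375, 422.2140197753906, 96.79353332519531, 99.79452514648438)[ WARN:0@0.569] global loadsave.cpp:1063 imwrite_ Unsupported depth image for selected encoder is fallbacked to CV_8U.
```

View pics/t0c.png

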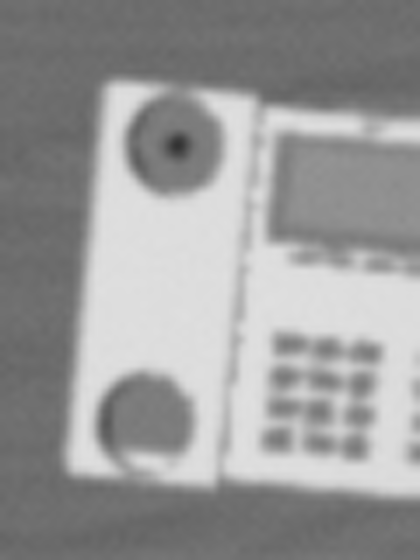

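Run:
```python
from seat import *
im=cv2.imread('pics/t16.png')
a=im[70:230,80:300];b=im[330:500,80:300]
f=lambda x:np.clip((cv2.resize(x,None,fx=1.8,fy=1.8,interpolation=2).astype(float)-100)*1.8,0,255).astype(np.uint8)
o=np.hstack([f(a),f(b)[:288]]);
for x in range(0,o.shape[1],36): cv2.line(o,(x,0),(x,6),(0,0,255),1)
print(o.shape);cv2.imwrite('pics/t16z.png',o)
```

```text
(288, 792, 3)
```

View pics/t16z.png

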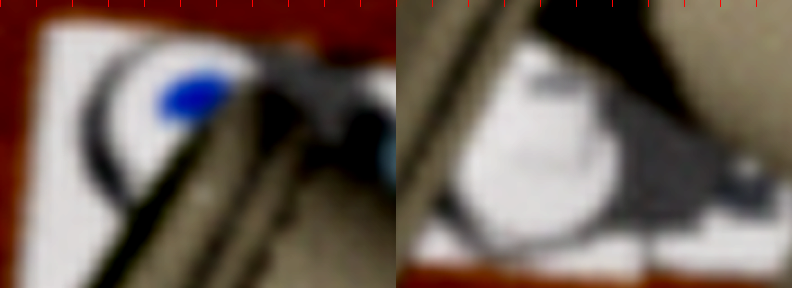

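>>> drive_tool(deltas=[[255, 0.001, 0, 0.0015, 0, 0, 0], [255, 0.003, 0, 0.003, 0, 0, 0], [255, 0.005, 0, 0.003, 0, 0, 0], [255, 0.007, 0, 0.003, 0, 0, 0], [255, 0.009, 0, 0.003, 0, 0, 0], [255, 0.01, 0, 0.003, 0, 0, 0], [255, 0.011, 0, 0.003, 0, 0, 0], [255, 0.012, 0, 0.003, 0, 0, 0], [255, 0.012, 0, 0.003, 0, 0, 0], [255, 0.012, 0, 0.003, 0, 0, 0]])

```text
time: 24.53
tool_pos: [603.6, -262.9, 62.7]
tcp_rot: [180.0, 82.0, -6.1]
ft_force: [0.2, 0.1, -2.8]
finger_gap: 31.2
```

Run:
```python
from seat import *
p,R,n,a=pose(ear,mouth,0)
s=snapshot('scene'); save(s,'s17.png',(150,205,220,285),7)
st=sense(); print(st['tool_pos'],p,st['ft_force'],st['wrist_torque']); d,r=delta(p,R); print(d,r)
```

```text
[ 603.6603 -262.9172   62.7862] [ 604.9034 -262.8173   54.9814] [ 0.3277 -0.9691 -1.2813] [-0.0085  0.1574  0.0058]
[ 0.0079 -0.0002 -0.0001] [ 0.0005  0.0001 -0.    ]
```

View pics/s17.png

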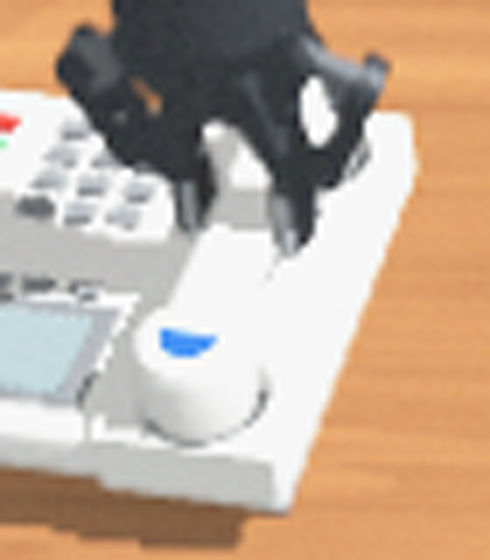

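>>> drive_tool(deltas=[[255, 0.0006, 0, 0, 0, 0, 0], [255, 0.0012, 0, 0, 0, 0, 0], [255, 0.0018, 0, 0, 0, 0, 0], [255, 0.0024, 0, 0, 0, 0, 0], [255, 0.003, 0, 0, 0, 0, 0], [255, 0.0035, 0, 0, 0, 0, 0], [255, 0.004, 0, 0, 0, 0, 0], [255, 0.004, 0, 0, 0, 0, 0], [255, 0.004, 0, 0, 0, 0, 0], [255, 0.004, 0, 0, 0, 0, 0]])

```text
time: 25.42
tool_pos: [604.1, -263.0, 59.1]
tcp_rot: [180.0, 82.0, -6.2]
ft_force: [-4.2, 1.7, 4.8]
finger_gap: 31.4
```

>>> drive_tool(deltas=[[255, 0.0003, 0, 0, 0, 0, 0], [255, 0.0006, 0, 0, 0, 0, 0], [255, 0.0009, 0, 0, 0, 0, 0], [255, 0.0012, 0, 0, 0, 0, 0], [255, 0.0015, 0, 0, 0, 0, 0], [255, 0.0018, 0, 0, 0, 0, 0], [255, 0.002, 0, 0, 0, 0, 0], [255, 0.002, 0, 0, 0, 0, 0], [255, 0.002, 0, 0, 0, 0, 0], [255, 0.002, 0, 0, 0, 0, 0]])

```text
time: 26.25
tool_pos: [604.3, -263.0, 58.8]
tcp_rot: [179.9, 82.0, -6.2]
ft_force: [-14.1, 5.2, 19.2]
finger_gap: 31.3
```

Run:
```python
from seat import *
p,R,n,a=pose(ear,mouth,0)
s=snapshot('scene'); save(s,'s18.png',(150,205,220,285),7)
t=snapshot('top'); save(t,'t18.png',(335,140,395,220),7)
st=sense(); R0=R_of(st['tcp_rot']); print(st['tool_pos'],st['ft_force'],R0.inv().apply(st['ft_force']),R0.inv().apply(st['wrist_torque'])); d,r=delta(p,R); print(d,r)
```

```text
[ 604.3156 -263.0683   58.8123] [-13.3095   5.3844  18.5876] [-20.331   -3.9368  11.0808] [ 0.0856 -1.9911 -0.6632]
[ 0.0039 -0.0003 -0.    ] [ 0.0006  0.0003 -0.0001]
```

View pics/s18.png

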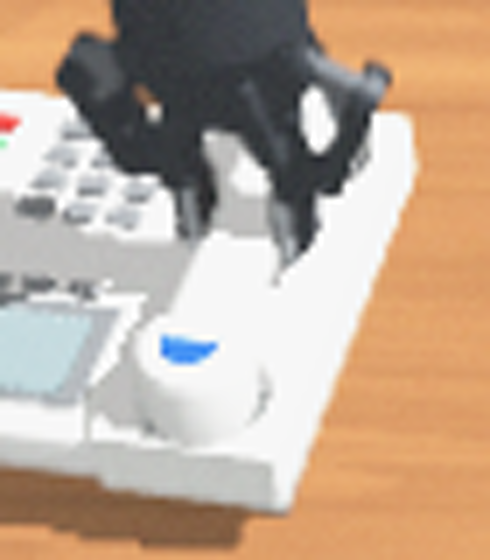

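View pics/t18.png

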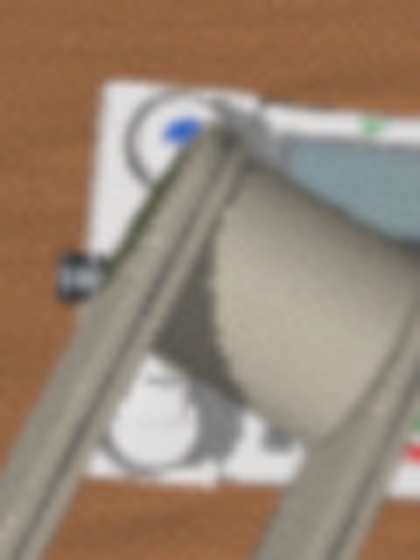

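The cap rides the rim on the far (+x, -y) side. The force is pushing -x/+y, and both views show the gap on the +y and user's side. Backing off, shifting and trying again.

>>> drive_tool(deltas=[[255, -0.001, 0, 0, 0, 0, 0], [255, -0.002, 0, 0, 0, 0, 0], [255, -0.003, 0, 0, 0, 0, 0], [255, -0.0035, -0.0005, 0.001, 0, 0, 0], [255, -0.0035, -0.001, 0.0015, 0, 0, 0], [255, -0.0035, -0.0015, 0.002, 0, 0, 0], [255, -0.0035, -0.0015, 0.0022, 0, 0, 0], [255, -0.0035, -0.0015, 0.0022, 0, 0, 0], [255, -0.0035, -0.0015, 0.0022, 0, 0, 0], [255, -0.0035, -0.0015, 0.0022, 0, 0, 0]])

```text
time: 27.18
tool_pos: [601.8, -261.2, 59.8]
tcp_rot: [-180.0, 82.0, -6.1]
ft_force: [0.4, -1.1, -2.1]
finger_gap: 31.1
```

>>> drive_tool(deltas=[[255, 0.0006, 0, 0, 0, 0, 0], [255, 0.0012, 0, 0, 0, 0, 0], [255, 0.0018, 0, 0, 0, 0, 0], [255, 0.0024, 0, 0, 0, 0, 0], [255, 0.003, 0, 0, 0, 0, 0], [255, 0.003, 0, 0, 0, 0, 0], [255, 0.003, 0, 0, 0, 0, 0], [255, 0.003, 0, 0, 0, 0, 0], [255, 0.003, 0, 0, 0, 0, 0], [255, 0.003, 0, 0, 0, 0, 0]])

```text
time: 28.02
tool_pos: [602.3, -261.3, 58.6]
tcp_rot: [179.9, 82.0, -6.2]
ft_force: [-9.5, 3.7, 13.6]
finger_gap: 31.0
```

```bash
cat > f.py <<'E'
from seat import *
p,R,n,a=pose(ear,mouth,0)
st=sense(); R0=R_of(st['tcp_rot']); print(st['tool_pos'],'F tool',R0.inv().apply(st['ft_force']),'T tool',R0.inv().apply(st['wrist_torque'])); d,r=delta(p,R); print(d,r)
E
python3 f.py
```

```text
[ 602.2571 -261.3457   58.5661] F tool [-14.8322  -2.7104   7.8896] T tool [-0.0343 -1.386  -0.5439]
[ 0.0039  0.0012 -0.0023] [ 0.0006  0.0003 -0.0001]
```

Contact depth didn't change after a 2.7 mm lateral shift, the torque says both caps carry equally, and the lateral force points straight at the base. That fits the faces resting on the floors, with my floor height about 4 mm too low. I'll unload and check before releasing.

>>> drive_tool(deltas=[[255, -0.0004, 0, 0, 0, 0, 0], [255, -0.0008, 0, 0, 0, 0, 0], [255, -0.0012, 0, 0, 0, 0, 0], [255, -0.0014, 0, 0, 0, 0, 0], [255, -0.0014, 0, 0, 0, 0, 0], [255, -0.0014, 0, 0, 0, 0, 0], [255, -0.0014, 0, 0, 0, 0, 0], [255, -0.0014, 0, 0, 0, 0, 0], [255, -0.0014, 0, 0, 0, 0, 0], [255, -0.0014, 0, 0, 0, 0, 0]])

```text
time: 28.85
tool_pos: [602.2, -261.3, 58.8]
tcp_rot: [179.9, 82.0, -6.2]
ft_force: [-5.6, 2.5, 6.3]
finger_gap: 31.0
```

```bash
python3 f.py
python3 - <<'E'
from seat import *
s=snapshot('scene'); save(s,'s19.png',(150,205,220,285),8)
t=snapshot('top'); save(t,'t19.png',(335,140,395,220),7)
st=sense(); R0=R_of(st['tcp_rot']); M=st['tool_pos']+R0.apply([-11.7,0,0]); ax=R0.apply([0,0,-1.]); nn=R0.apply([-1.,0,0]); print('mid',M,'ear face',M+72*ax-34*nn,'mouth face',M-72*ax-34*nn)
E
```

```text
[ 602.2021 -261.3072   58.7788] F tool [-7.0088 -1.8919  4.8805] T tool [-0.0171 -0.6853 -0.244 ]
[ 0.0042  0.0012 -0.0023] [ 0.0005  0.0001 -0.0001]
mid [ 600.5818 -261.1805   70.392 ] ear face [ 676.1912 -269.2747   46.7762] mouth face [ 534.4102 -254.1071   26.6737]
```

View pics/s19.png

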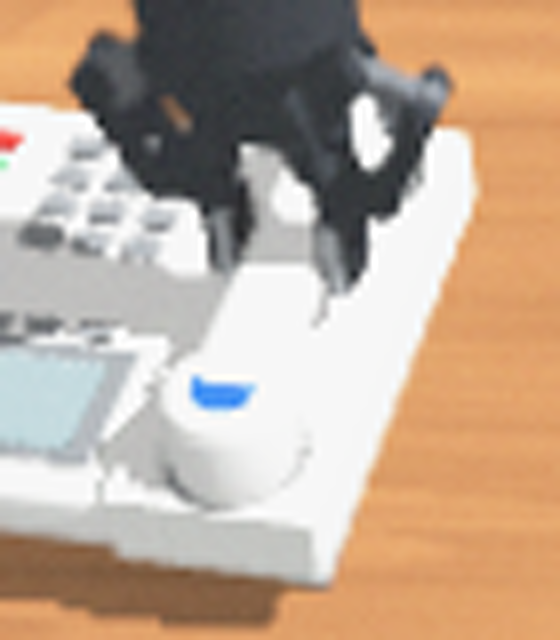

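View pics/t19.png

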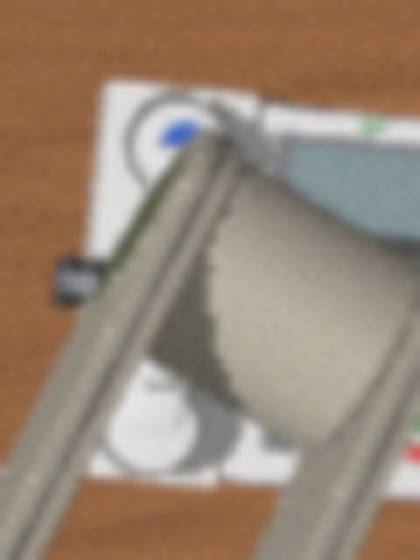

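>>> drive_tool(deltas=[[170, -0.0006, 0, 0, 0, 0, 0], [165, -0.0006, 0, 0, 0, 0, 0], [160, -0.0006, 0, 0, 0, 0, 0], [155, -0.0006, 0, 0, 0, 0, 0], [150, -0.0006, 0, 0, 0, 0, 0], [145, -0.0006, 0, 0, 0, 0, 0], [140, -0.0006, 0, 0, 0, 0, 0], [130, -0.0006, 0, 0, 0, 0, 0], [115, -0.0006, 0, 0, 0, 0, 0], [100, -0.0006, 0, 0, 0, 0, 0]])

```text
time: 29.78
tool_pos: [602.1, -261.2, 58.9]
tcp_rot: [180.0, 82.0, -6.1]
ft_force: [-0.3, 0.1, -0.8]
finger_gap: 51.7
```

```bash
python3 f.py
python3 - <<'E'
from seat import *
s=snapshot('scene'); save(s,'s20.png',(150,205,220,285),8)
E
```

```text
[ 602.0817 -261.242    58.9444] F tool [ 0.7717 -0.0904  0.412 ] T tool [ 0.0173 -0.0655 -0.0553]
[ 0.0043  0.0013 -0.0024] [0.0004 0.0001 0.    ]
```

View pics/s20.png

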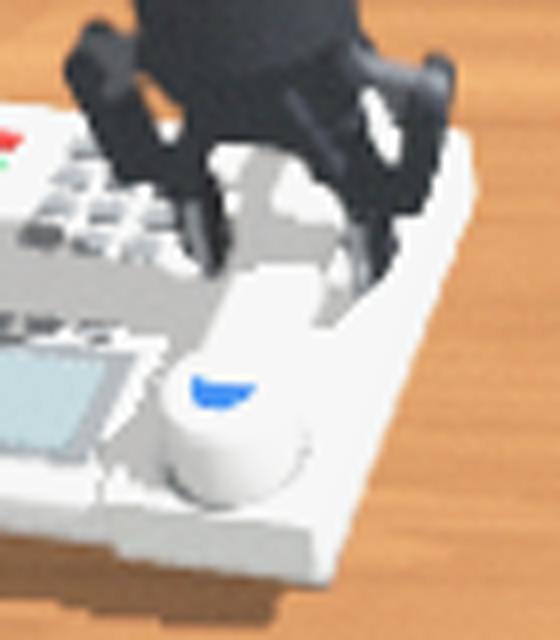

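>>> drive_tool(deltas=[[100, -0.002, 0, 0, 0, 0, 0], [90, -0.006, 0, 0, 0, 0, 0], [90, -0.012, 0, 0, 0, 0, 0], [90, -0.02, 0, 0, 0, 0, 0], [90, -0.032, 0, 0, 0, 0, 0], [90, -0.05, 0, 0, 0, 0, 0], [90, -0.07, 0, 0, 0, 0, 0], [90, -0.09, 0, 0, 0, 0, 0], [90, -0.11, 0, 0, 0, 0, 0], [90, -0.12, 0, 0, 0, 0, 0]])

```text
time: 30.67
tool_pos: [586.6, -260.3, 182.6]
tcp_rot: [179.1, 81.7, -7.0]
ft_force: [0.2, -0.4, 1.1]
finger_gap: 55.3
```

>>> drive_tool(deltas=[[90, -0.01, -0.02, 0.01, 0, 0, 0], [90, -0.02, -0.05, 0.02, 0, 0, 0], [90, -0.03, -0.08, 0.03, 0, 0, 0], [90, -0.04, -0.11, 0.04, 0, 0, 0], [90, -0.05, -0.14, 0.05, 0, 0, 0], [90, -0.06, -0.17, 0.06, 0, 0, 0], [90, -0.06, -0.2, 0.07, 0, 0, 0], [90, -0.06, -0.22, 0.08, 0, 0, 0], [90, -0.06, -0.235, 0.08, 0, 0, 0], [90, -0.06, -0.24, 0.08, 0, 0, 0]])

```text
time: 31.5
tool_pos: [523.6, -9.3, 226.7]
tcp_rot: [-179.8, 81.9, -5.7]
ft_force: [0.4, 0.0, -0.1]
finger_gap: 55.4
```

Run:
```python
from seat import *
import pickle
st=sense(); print(st['tool_pos'],st['ft_force'])
s=snapshot('scene'); save(s,'s21.png',(150,205,220,285),7); save(s,'s21f.png',k=1.4)
t=snapshot('top'); save(t,'t21.png',(335,140,395,220),7); save(t,'t21f.png',k=1.4)
pickle.dump(s,open('s21.pkl','wb'));pickle.dump(t,open('t21.pkl','wb'))
a=cv2.imread('pics/s21.png');b=cv2.imread('pics/t21.png')
b=cv2.resize(b,None,fx=1,fy=1);cv2.imwrite('pics/st21.png',np.hstack([a[:560],b[:560,:310]]))
```

```text
[523.6283  -9.3422 226.687 ] [ 0.4026  0.0064 -0.146 ]
```

View pics/st21.png

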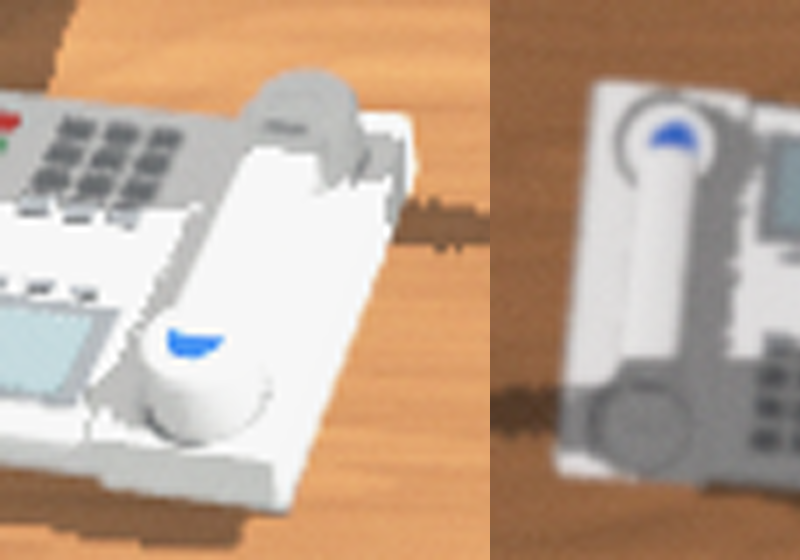

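View pics/s21f.png

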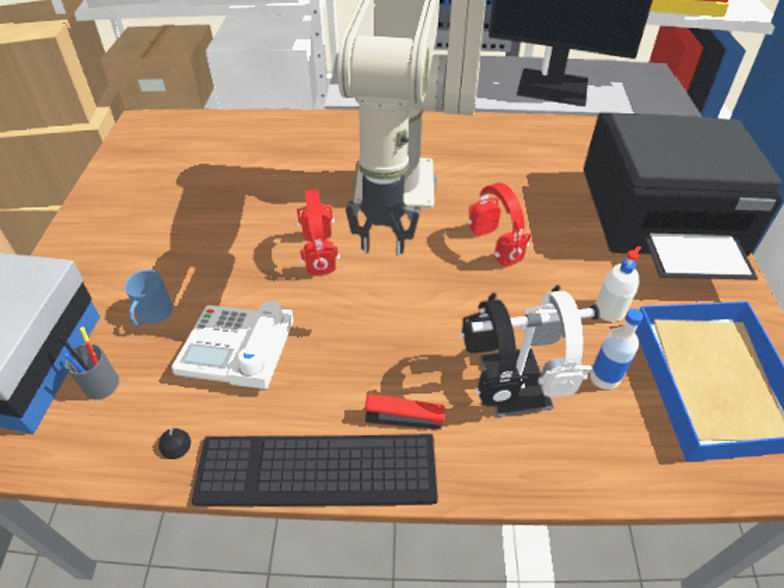

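View pics/t21f.png

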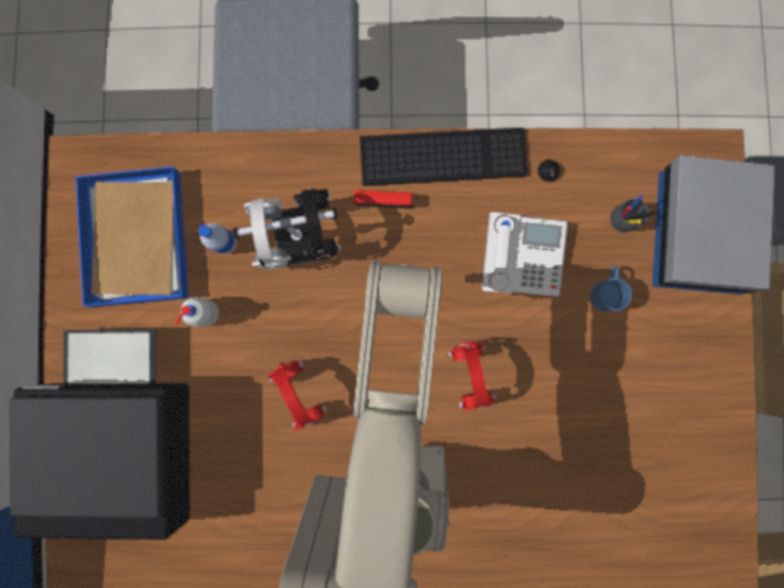

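Run:
```python
from ph import *
import pickle
def btn(im,near):
    hsv=cv2.cvtColor(im['frame'],cv2.COLOR_BGR2HSV).astype(int); 
    w=np.where((hsv[...,0]>95)&(hsv[...,0]<130),np.clip(hsv[...,1]-70,0,None),0).astype(float)
    y,x=np.mgrid[:w.shape[0],:w.shape[1]]; w[(abs(x-near[0])>6)|(abs(y-near[1])>6)]=0
    return (w*x).sum()/w.sum(),(w*y).sum()/w.sum()
t1=pickle.load(open('t21.pkl','rb'));s1=pickle.load(open('s21.pkl','rb'))
a,b=btn(t,(283,197)),btn(s,(279,231)); c,d=btn(t1,(361,160)),btn(s1,(178,254))
print(a,b,tri(t,a,s,b)); print(c,d,tri(t1,c,s1,d)); print('rim',tri(t,te,s,se))
```

```text
(np.float64(282.7887323943662), np.float64(197.13956466069143)) (np.float64(279.37481481481484), np.float64(231.00962962962964)) (array([547.9,   9.1,  40.6]), np.float64(3.2112545537857224))
(np.float64(360.9136612021858), np.float64(158.94207650273225)) (np.float64(176.8007948335817), np.float64(253.7873820168902)) (array([ 676. , -268.9,   89.4]), np.float64(2.712868018952306))
rim (array([ 677.3, -268.8,   54.1]), np.float64(3.4263387555114124))
```

Run:
```python
from h import *
s=snapshot('scene'); save(s,'s22.png',(320,190,450,300),5); save(snapshot('top'),'t22.png',(160,125,250,200),6)
```

```text
(no output)
```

View pics/s22.png

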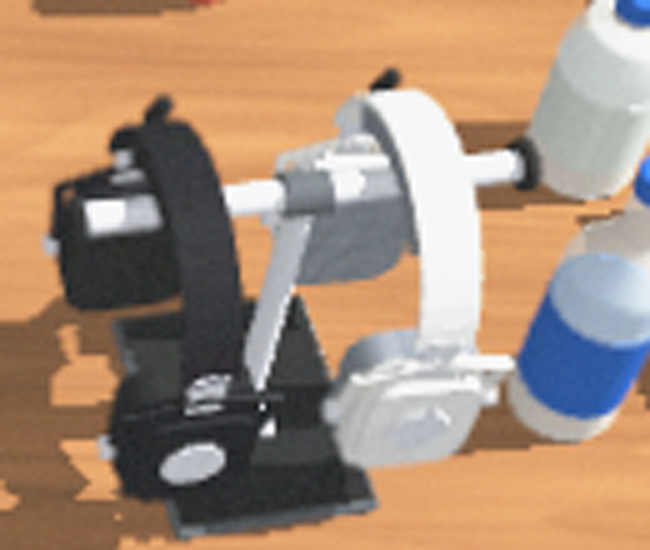

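View pics/t22.png

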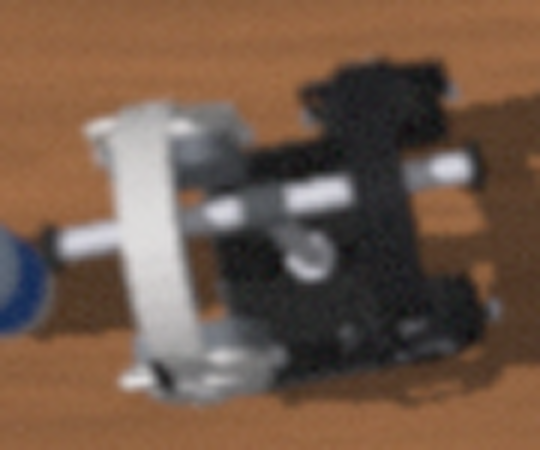

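The final views show the black headset hanging mid-arm (band at top crop (380,190)), one cup on each side of the bar, with the white headset unchanged. The gripper is clear of everything.

```bash
python3 -c "
from bench import hand_in; print(hand_in())"
```

```text
the job is handed in; nothing more can be done
None
```

I hung the black headset on the empty arm of the stand, then laid the handset in the telephone's cradle with its earpiece at the display end. I handed the job in at about 32 s of robot time, with the gripper clear of everything.

- **Headset:** The last pictures show the band across the bar about midway along the arm, with one cup on each side. It is about 120 mm from the white headset, where 125 mm was expected. Contact when setting it down was about 5.5 N.
- **Handset:** It did not move when released. It pressed against the phone with up to about 24 N on the first try, and about 17 N on the second after I shifted it about 2.7 mm. The contact depth followed the slope, and the torque suggested both caps carried equally. I take this to mean the caps are flat on the recess floors.
- **Disagreements:**
  - My first estimate of the recess floor was about 4 mm too low. The blue button, measured the same way on the desk, read 3.4 mm too low, which accounts for most of that.
  - The button ended 2 mm higher than expected, which I put down to measurement noise.
  - By my estimate the handset sits about 2.5 mm towards the user's end, within the recess play.
- **Not checked directly:** The hook switch cannot be seen under the handset, so I infer that it is pressed.
- **Other items:** The white headset, bottles, mug and stapler looked unmoved in the final pictures.

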